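Start the deck ovens from the interlocked switch bank

TASK

Get the deck ovens ready to start: take the upright release plate out of its stand and slide it fully home into the slot at the end of the switch bank, then throw all three levers fully over to the back. The bank is interlocked in an order that changes from day to day, so feel which lever is free, do not force one that is blocked, and leave the other things on the table where they are.

Things in the scene. Friction and masses are not known exactly. Their poses are not given: they have to be found in the camera images.
- bank: The oven's switch bank: fixed grey box, 130 mm deep (x), 100 mm high, from -140 to +240 mm along its y. Origin on the table right below the middle lever's pivot; x points from its front (robot side) to its back, y left, z up. Three alike levers stand in a row along y; at its left end (y 140 to 240 mm) is a bare steel block with the plate slot. Pressing bank or levers with over 45 N counts as forcing.
- interlock (a point): Point on the bank's top above the middle lever's pivot, 100 mm above the table. The hidden interlock below it blocks every lever until the plate is home; then one lever is free, once that is fully over a second, then the third. The order differs from run to run and can only be felt. A blocked lever stops dead near 0.09 rad (8 mm at the grip); it is freed later without being moved back.
- slot (a point): Centre of the slot's mouth, on top of the bank's left end block, 100 mm above the table, at y = 190 mm of the bank. The slot is 83 mm long along the bank's x, 11 mm wide along its y and 65 mm deep straight down, with a 3 mm chamfer around the mouth. A light spring feeler (about 1 N) in its floor meets the plate for the last 18 mm.
- plate: Release plate, a plain steel-grey slab 80 mm wide (its x), 8 mm thick (its y), 120 mm tall (its z), about 0.2 to 0.3 kg, upright in a groove of the stand. Origin: centre of its lower edge. Faces and edges are alike. In the stand its lower edge is 8 mm, its upper edge 128 mm above the table; fully home in the slot, 35 and 155 mm.
- stand: White plastic stand fixed on the table, 110 mm along its x, 150 mm along its y, with two upright grooves along its x axis, 14 mm wide, cheeks 50 mm high: the plate's groove at y = +35 mm, the scraper's at y = -45 mm. Origin: centre of its underside.
- lever_right (a joint): Angle of the right lever: 0 = off, leaning 0.6 rad towards the bank's front (the robot); grows towards the bank's back to the end stop at 1.2 = on, leaning 0.6 rad to the back. It turns about the bank's y direction; pivot 85 mm above the table at x = 0, y = -90 mm of the bank. Stays where it is left; takes 2 to 3 N at the grip. Starts within 0 to 0.05.
- lever_right_tip (a point): Rounded end of the right lever's black grip, on its centre line, 105 mm from the pivot. The grip is 22 mm thick and runs from about 45 to 105 mm from the pivot, on a 12 mm steel rod. Neighbouring levers are 90 mm apart.
- lever_mid (a joint): Angle of the middle lever: 0 = off, leaning 0.6 rad towards the bank's front (the robot); grows towards the bank's back to the end stop at 1.2 = on, leaning 0.6 rad to the back. It turns about the bank's y direction; pivot 85 mm above the table at x = 0, y = 0 mm of the bank. Stays where it is left; takes 2 to 3 N at the grip. Starts within 0 to 0.05.
- lever_mid_tip (a point): Rounded end of the middle lever's black grip, on its centre line, 105 mm from the pivot. The grip is 22 mm thick and runs from about 45 to 105 mm from the pivot, on a 12 mm steel rod. Neighbouring levers are 90 mm apart.
- lever_left (a joint): Angle of the left lever: 0 = off, leaning 0.6 rad towards the bank's front (the robot); grows towards the bank's back to the end stop at 1.2 = on, leaning 0.6 rad to the back. It turns about the bank's y direction; pivot 85 mm above the table at x = 0, y = 90 mm of the bank. Stays where it is left; takes 2 to 3 N at the grip. Starts within 0 to 0.05.
- lever_left_tip (a point): Rounded end of the left lever's black grip, on its centre line, 105 mm from the pivot. The grip is 22 mm thick and runs from about 45 to 105 mm from the pivot, on a 12 mm steel rod. Neighbouring levers are 90 mm apart.
- scraper: Bystander: dough scraper standing in the stand's other groove (the one away from the plate): steel blade 86 x 4 x 60 mm with a wooden bar grip 18 mm thick along its top, 75 mm tall. Origin: centre of its lower edge.
- bun_tray: Bystander: baking sheet of buns, 300 x 220 mm, 45 mm high. Origin: centre of its underside.
- jar: Bystander: glass jar with steel cap, 60 mm across, 75 mm high. Origin: centre of its underside.
- brush: Bystander: pastry brush lying on the table. Origin on its length.
- cup: Bystander: aluminium measuring mug, 84 mm across, 85 mm high. Origin: centre of its underside.
- rolling_pin: Bystander: wooden rolling pin, roller 50 mm thick, 440 mm long with its handles, lying along its own y axis behind the bank. Origin: centre of its underside.
- bowl: Bystander: steel bowl, 150 mm across, 60 mm high. Origin: centre of its underside.
Mind the look-alikes: they are no part of the job. Several things have the shape of the plate; the one meant has the colours described above.

How it is judged:
On the way, in this order (a step that is already met when the one before it is completed fails the run):
1. the plate is fully home in the slot (z of plate in the frame of bank below 0.038 m and horizontal distance between plate and slot below 0.006 m and angle between plate's own z axis and vertical below 0.08 rad), for 0.2 s.
2. the first lever is over (value of joint any of lever_right, lever_mid, lever_left above 1.05 rad), for 0.1 s.
3. two levers are over ((value of joint each of lever_right, lever_mid above 1.05 rad or value of joint each of lever_right, lever_left above 1.05 rad or value of joint each of lever_mid, lever_left above 1.05 rad)), for 0.1 s.
At the end, for the whole second after the job is handed in: The plate rests upright in the slot with its lower edge within 3 mm of the slot's floor, centred within 6 mm of the slot, and all three levers stand past 1.05 rad of their 1.2 rad travel (all of step 1 and value of joint each of lever_right, lever_mid, lever_left above 1.05 rad and linear speed of plate below 0.02 m/s); the robot touches nothing.
It fails at once if the robot presses the bank or a lever with more than 45 N (contact force between any of the fingers, the arm and bank above 45 N).
It fails at once if a bystander is shifted by more than 30 mm (distance of any of scraper, bun_tray, jar, brush, cup, rolling_pin, bowl from where it was at the start of the episode above 0.03 m).
It also fails if it takes over 72 s, if anything falls off the work surface, if the arm or the gripper's body presses on something with over 40 N, if the wrist force passes 120 N, or if a joint passes its speed limit or range.

ROBOT

A 7-joint arm with a two-finger parallel gripper is mounted at the origin on the work surface. World frame = base frame: x ahead of the robot, y to its left, z up, the work surface at z = 0. Lengths are in m, angles in rad, forces in N, time in s.
With the tool pointing down it reaches from about 0.4 to 0.85 m from the base axis. Payload 10.4 kg.
Tool frame: the origin (TCP) lies midway between the tips of the shut fingers; the grasp point (between the pads) lies 19 mm behind it; z points along the fingers, y is the direction in which the jaws open and shut (so a half turn about z gives the same grasp; the last joint's range is limited). The gripper opens to 85 mm and grips with 20 to 120 N. Pads are 22 mm wide; open, the fingers measure 114 mm over their backs; the gripper's body (76 mm by 85 mm) begins 54 mm behind the grasp point. The pads swing forward as they close: fully open they stand 13 mm farther back than shut.
Start: joints at [-1.298, 0.332, -0.065, 1.46, 0.022, 1.35, -0.088], TCP at [0.182, 0.598, 0.231] pointing down, gripper open.
Joint ranges: [-2.6, 2.6], [-0.5, 2.12], [-1.47, 1.34], [0.16, 2.42], [-1.27, 4.41], [0.06, 2.06], [-2.6, 2.6]. Speed limits (rad/s): [2.22, 2.22, 2.79, 2.79, 3.14, 3.14, 3.14].

INTERFACE

Orientations are given as a unit quaternion [x, y, z, w].
In Python, from workcell import manip, camera, camera_info, workorder, nets gives the robot as it stands.
- The arm moves only by the tool apply_moves, never from a script. Its argument "commands" is a list of rows, each a list of 5 numbers: the shift along the tool's x, y, z in m, then the turn about the tool's z in degrees, then the gripper command: -1 is fully open, 1 is shut, values between are in proportion. A call has 1 to 5 rows; each row shifts and turns the pose as measured when the row begins, along the tool's axes as they then stand; what a row does not reach is not made up. A row lasts 1/12 s, in which the tool goes at most 41.7 mm and 7.16 degrees, less where a joint would pass 70% of its speed; a pose out of reach is approached as far as the arm can. A call is refused whole if a number of a shift passes 0.0417 or a number of a turn 7.16, either way. A call with a gripper value outside its range is refused whole. The fingers move at their own pace and stop on an object; "squeeze" is the grip in N (left out, the last holds). Time passes only in rows, so rows that do not move let the fingers close. It gives the time, the measured TCP pose, the force and the opening at its end, in the units of the state.
- manip.get_obs(): the state, without advancing time (a new reading comes with each control period).
- camera(name): name is "scene" or "top"; returns (picture, depth): 384x512x3 uint8, red, green, blue; 384x512 float32, m along the optical axis (not along the pixel's ray), 0 where there is no reading.
- camera_info(name): a dict with "camera_matrix" (3x3 intrinsics, pixels), "xyz" and "rotation" of the camera in the world. Camera axes: x right, y down, z forward; pixel columns grow to the right and rows downward; lengths in m; the calibration is good to about 2 mm. A picture is of the moment at which its call begins. camera_info takes no time and is no camera call.
- workorder.hand_in(): hands the job in, once; it reports no verdict.
Trained networks look in the newest picture that a camera, given by its name, has taken for a name from the list of things; names that differ only in an ending like _2 or _b are one class to them, and where a whole thing is asked for, a point or a joint stands for the part that bears it (a point fixed in the world has none). Each returns a list of dicts, best first, with "conf" (0 to 1); they miss things now and then, are a little off and sometimes report something else, mostly with a low value. They report only what shows in the picture. A call takes as long as a camera call. They do not tell look-alikes from the thing itself.
- nets.look_for(camera, thing): "rect" ([left, top, width, height] in pixels, round what is visible of it).
- nets.place_of(camera, thing): "xy" ([column, row] in pixels: a listed point, or the origin of a listed thing).
The state is a dict: "clock": time; "joint_pos": joint angles; "joint_velocities": joint speeds; "tau": joint torques, N m; "position": TCP position; "ee_rot": TCP orientation; "ft_force": force on the tool from outside, world axes, zero at the start; "torque": the same for the moment, N m; "grip_width": opening from 0.0 (shut) to 1.0 (fully open).
Only numpy, scipy, OpenCV 4.12 (cv2) and the standard library are available. Lean on these libraries where they do the work, as an engineer would, in place of code of your own. Each camera call takes 0.05 s, during which the arm holds its last target. There are 200 camera calls.

## Working session

There is one attempt and no reset: what is moved stays moved. The work goes in short steps, Python scripts to look and compute and a tool call to move; the robot and the scene stay as the last step left them, time stands still between calls to the robot, and variables do not carry over. Pictures are saved under pics/ and viewed, about 8 in all and at most 12, crops included, and the job is handed in when it is done.

Besides the shell and the picture viewer there is one more tool, called after "Request:" by a JSON object that holds its "op" and its "data". apply_moves: Moves the arm, as the interface text tells. Its arguments: {"type":"object","properties":{"commands":{"type":"array","items":{"type":"array","items":{"type":"number"}}},"squeeze":{"type":"number"}},"required":["commands"]}

```bash
mkdir -p pics; ls
cat > h.py <<'E'
import numpy as np, cv2
from scipy.spatial.transform import Rotation as R
from workcell import manip, camera, camera_info, workorder, nets
def cam(n):
    i=camera_info(n);K=np.array(i["camera_matrix"]);r=np.array(i["rotation"])
    if r.shape!=(3,3): r=R.from_quat(r).as_matrix()
    return K,np.array(i["xyz"]),r
def cloud(n,d):
    K,t,r=cam(n);v,u=np.mgrid[:d.shape[0],:d.shape[1]]
    p=np.stack([(u-K[0,2])/K[0,0]*d,(v-K[1,2])/K[1,1]*d,d],-1)
    return p@r.T+t
def atz(n,uv,z):
    K,t,r=cam(n);q=r@np.array([(uv[0]-K[0,2])/K[0,0],(uv[1]-K[1,2])/K[1,1],1]);return t+q*(z-t[2])/q[2]
def proj(n,p):
    K,t,r=cam(n);c=K@(r.T@(np.array(p)-t));return c[:2]/c[2]
E
python3 - <<'E'
from h import *
ims=[]
for n in("scene","top"):
    a,d=camera(n);np.save(n+".npy",d);cv2.imwrite(n+".png",a[...,::-1]);ims.append(a[...,::-1])
    print(n,cam(n)[1],cam(n)[2].round(2).tolist())
    for t in("plate","slot","stand","scraper","bank","interlock","lever_right_tip","lever_mid_tip","lever_left_tip"):
        print(t,[(np.round(x["xy"]).tolist(),round(x["conf"],2)) for x in nets.place_of(n,t)[:4]])
    cv2.imwrite(f"pics/{n}0.png",cv2.resize(a[...,::-1],(800,600)))
o=manip.get_obs();print(o)
E
```

```text
pics
scene [ 1.01898412 -0.4424932   1.0968527 ] [[0.72, 0.57, -0.4], [0.7, -0.6, 0.4], [-0.01, -0.56, -0.83]]
plate [([130.0, 221.0], 0.71), ([119.0, 259.0], 0.62), ([140.0, 284.0], 0.61)]
slot [([274.0, 184.0], 0.7), ([305.0, 126.0], 0.39), ([177.0, 336.0], 0.33)]
stand [([132.0, 290.0], 0.75), ([240.0, 225.0], 0.51)]
scraper [([124.0, 303.0], 0.66), ([139.0, 282.0], 0.65), ([223.0, 205.0], 0.41)]
bank [([240.0, 240.0], 0.94)]
interlock [([242.0, 227.0], 0.74)]
lever_right_tip [([209.0, 229.0], 0.53)]
lever_mid_tip [([222.0, 205.0], 0.58)]
lever_left_tip [([210.0, 230.0], 0.74), ([239.0, 184.0], 0.52)]
top [0.35126596 0.03082687 1.31898168] [[0.03, -0.99, 0.13], [-1.0, -0.02, 0.02], [-0.01, -0.13, -0.99]]
plate [([374.0, 250.0], 0.78), ([346.0, 266.0], 0.57), ([375.0, 215.0], 0.54)]
slot [([241.0, 188.0], 0.63)]
stand [([384.0, 213.0], 0.75)]
scraper [([394.0, 209.0], 0.66), ([271.0, 194.0], 0.21)]
bank [([290.0, 182.0], 0.56)]
interlock [([293.0, 176.0], 0.77)]
lever_right_tip [([323.0, 185.0], 0.42)]
lever_mid_tip [([301.0, 191.0], 0.54)]
lever_left_tip [([273.0, 198.0], 0.61)]
{'clock': 1.0, 'joint_pos': array([-1.29760019,  0.3322011 , -0.06466878,  1.46009258,  0.02161347,
        1.34988581, -0.08848313]), 'joint_velocities': array([-0.00182265,  0.00011516, -0.00066965,  0.00167692,  0.00075819,
       -0.00132886,  0.00020143]), 'tau': array([-1.47712610e-03, -6.25227857e+01,  4.79505002e-02, -3.91833758e+01,
        1.62613846e-02,  1.57506656e-03, -4.74941388e-06]), 'position': array([0.1822014 , 0.59788401, 0.23134031]), 'ee_rot': array([1.47362746e-01, 9.89082513e-01, 5.33550037e-05, 9.04255500e-06]), 'ft_force': array([-0.25079509, -1.23269406,  0.46552146]), 'torque': array([ 0.01028881, -0.01601387, -0.00898789]), 'grip_width': 0.9986486676708793}
```

View pics/scene0.png

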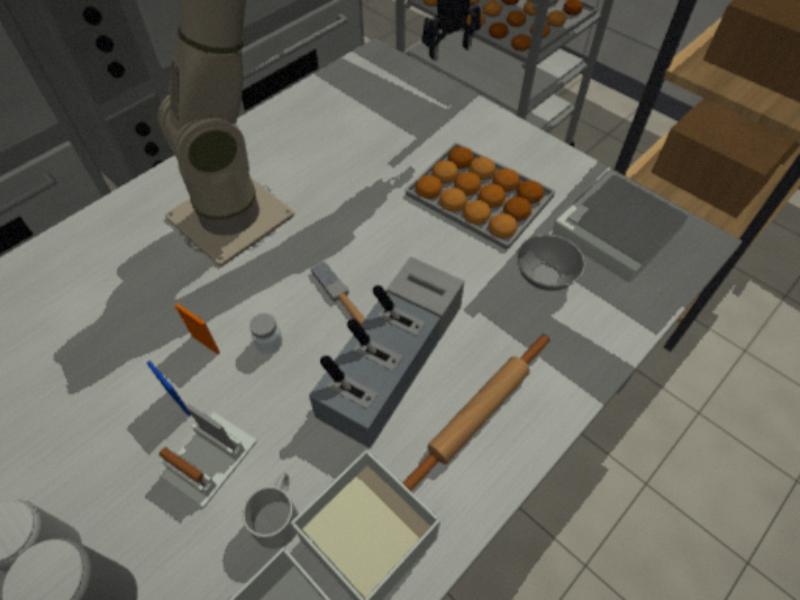

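View pics/top0.png

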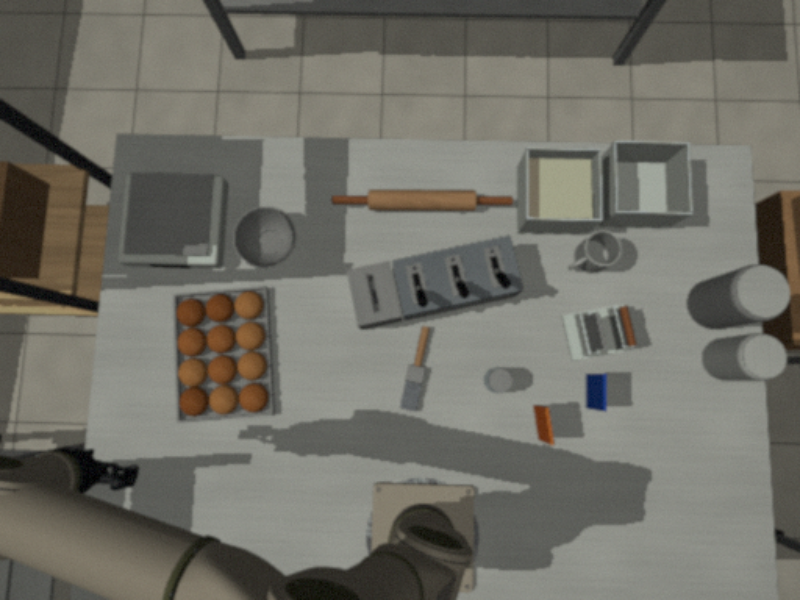

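Scene view: the grey plate is at (215,430) in the stand, with the scraper at (185,465). The blue (170,385) and orange (197,328) plates are look-alikes. The slot is at (428,280). In the top view the stand is at (605,332) and the slot at (374,295). Next I measure from depth.

Run:
```python
from h import *
for n in("scene","top"):
    d=np.load(n+".npy");P=cloud(n,d);im=cv2.imread(n+".png")
    x,y,z=P[...,0],P[...,1],P[...,2]
    ok=d>0
    print(n,"table z",np.median(z[ok&(abs(z)<.02)]))
    # bank top
    m=ok&(abs(z-.1)<.008)&(x>.4)&(x<.85)&(y<.25)&(y>-.3)
    k,l,s,c=cv2.connectedComponentsWithStats(m.astype(np.uint8));
    for j in np.argsort(-s[1:,4])[:2]+1:
        r=cv2.minAreaRect(P[l==j][:,:2].astype(np.float32)*1000);print("bank",s[j,4],r,np.median(z[l==j]))
    # stand region heights
    c=atz(n,(132,286) if n=="scene" else (386,212),.04);print("stand~",c)
    m=ok&(np.hypot(x-c[0],y-c[1])<.13)
    for lo,hi in((.112,.14),(.06,.085),(.04,.056)):
        mm=m&(z>lo)&(z<hi)
        k,l,s,_=cv2.connectedComponentsWithStats(mm.astype(np.uint8))
        for j in np.argsort(-s[1:,4])[:3]+1:
            if s[j,4]>8: print(lo,s[j,4],s[j,:4],cv2.minAreaRect(P[l==j][:,:2].astype(np.float32)*1000),np.percentile(z[l==j],[50,95]).round(3), im[l==j].mean(0).round())
    for t,uv,zz in(("slot",(274,184) if n=="scene" else (241,188),.1),("interlock",(242,227) if n=="scene" else (293,176),.1)): print(t,atz(n,uv,zz))
im=cv2.imread("scene.png");cv2.imwrite("pics/c1.png",np.hstack([cv2.resize(im[220:340,70:190],(400,400),interpolation=2),cv2.resize(cv2.imread("top.png")[175:275,340:440],(400,400),interpolation=2)]))
```

```text
scene table z 0.0012044329973697199
bank 4253 ((577.0748291015625, -11.949569702148438), (131.9086151123047, 383.43994140625), 13.87306022644043) 0.10132176545659699
bank 115 ((767.751220703125, -230.65084838867188), (152.45309448242188, 65.7006607055664), 31.259443283081055) 0.10057054912146512
stand~ [ 0.47533462 -0.40006556  0.04      ]
0.112 111 [119 258  25  18] ((470.75421142578125, -372.9883117675781), (79.74002075195312, 8.667988777160645), 11.189033508300781) [0.128 0.131] [103. 109. 108.]
0.112 33 [103 241   9   9] ((362.7527770996094, -380.4803161621094), (30.780275344848633, 7.700137138366699), 0.2639959454536438) [0.12  0.123] [131.  75.  45.]
0.06 204 [102 286  29  23] ((485.85870361328125, -450.8194885253906), (91.22896575927734, 17.955970764160156), 11.343299865722656) [0.082 0.085] [ 39.  66. 101.]
0.06 47 [124 267  24  17] ((472.48883056640625, -375.45880126953125), (77.80393981933594, 6.493147850036621), 17.09377098083496) [0.072 0.083] [55. 58. 57.]
0.06 12 [113 253   4   5] ((376.8489685058594, -380.8163146972656), (2.2663512229919434, 6.735792636871338), 24.7817
[... 1604 characters left out ...]
   9] ((363.0014953613281, -375.0772399902344), (1.7511703968048096, 27.719900131225586), 88.26313018798828) [0.074 0.079] [77. 40. 22.]
0.04 105 [392 196  10  28] ((485.14532470703125, -442.0450439453125), (98.69739532470703, 15.23128604888916), 10.925756454467773) [0.047 0.052] [94. 98. 96.]
0.04 98 [370 200   9  28] ((468.6340637207031, -362.81207275390625), (99.5420913696289, 12.626627922058105), 12.19064998626709) [0.047 0.053] [115. 121. 116.]
0.04 15 [378 239   2   8] ((364.8030090332031, -375.15802001953125), (24.728391647338867, 1.9482910633087158), 0.3736991286277771) [0.047 0.055] [77. 42. 26.]
slot [0.54121019 0.11576905 0.1       ]
interlock [ 0.58799843 -0.06529794  0.1       ]
```

View pics/c1.png

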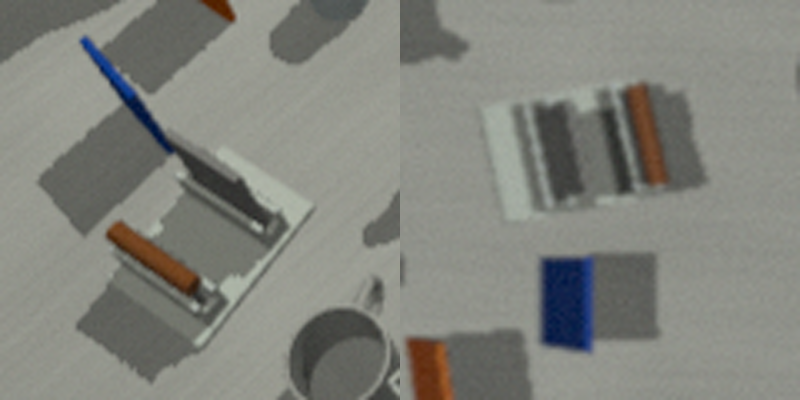

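The crop confirms it: the plate is plain grey in the groove on the bank side, and the blue look-alike stands just in front of the stand.
- **Bank:** origin about (0.589, -0.061), yaw 13.9°.
- **Slot:** about (0.544, 0.124).
- **Plate:** about (0.471, -0.372), yaw about 11.7°, upper edge at 0.128 as it should be.

Next I plan the transit.

```bash
cat >> h.py <<'E'
def yaw(q): 
    m=R.from_quat(q).as_matrix();return np.degrees(np.arctan2(m[1,0],m[0,0]))
def plan(wps,g,maxs=.04,o=None):
    """wps: (x,y,z,yaw of tool x deg, tool down); prints rows"""
    o=o or manip.get_obs();p=np.array(o["position"]);a=yaw(o["ee_rot"])
    print("at",p.round(4),round(a,2),"t",round(o["clock"],2))
    for w in wps:
        w=np.array(w,float);da=(w[3]-a) if abs(w[3]-a)>185 else (w[3]-a+180)%360-180
        n=max(1,int(np.ceil(max(np.linalg.norm(w[:3]-p)/maxs,abs(da)/7.0))))
        d=(w[:3]-p)/n
        for i in range(n):
            c,s=np.cos(np.radians(a)),np.sin(np.radians(a))
            print([round(float(v),4) for v in(d[0]*c+d[1]*s,d[0]*s-d[1]*c,-d[2])]+[round(-da/n,2),g])
            a+=da/n
        p=w[:3]
E
python3 - <<'E'
from h import *
plan([(.42,.45,.32,120),(.55,.05,.32,65),(.471,-.372,.25,11.7)],-1)
E
```

```text
at [0.1822 0.5979 0.2313] 163.05 t 1.0
[-0.0338, -0.009, -0.0111, np.float64(5.38), -1]
[-0.0345, -0.0058, -0.0111, np.float64(5.38), -1]
[-0.0349, -0.0025, -0.0111, np.float64(5.38), -1]
[-0.035, 0.0007, -0.0111, np.float64(5.38), -1]
[-0.0348, 0.004, -0.0111, np.float64(5.38), -1]
[-0.0342, 0.0073, -0.0111, np.float64(5.38), -1]
[-0.0334, 0.0104, -0.0111, np.float64(5.38), -1]
[-0.0323, 0.0135, -0.0111, np.float64(5.38), -1]
[-0.0374, -0.0079, -0.0, np.float64(5.0), -1]
[-0.038, -0.0047, -0.0, np.float64(5.0), -1]
[-0.0382, -0.0013, -0.0, np.float64(5.0), -1]
[-0.0382, 0.002, -0.0, np.float64(5.0), -1]
[-0.0379, 0.0053, -0.0, np.float64(5.0), -1]
[-0.0373, 0.0086, -0.0, np.float64(5.0), -1]
[-0.0364, 0.0118, -0.0, np.float64(5.0), -1]
[-0.0352, 0.0149, -0.0, np.float64(5.0), -1]
[-0.0338, 0.018, -0.0, np.float64(5.0), -1]
[-0.0321, 0.0208, -0.0, np.float64(5.0), -1]
[-0.0301, 0.0235, -0.0, np.float64(5.0), -1]
[-0.0378, 0.0097, 0.0064, np.float64(4.85), -1]
[-0.0368, 0.0129, 0.0064, np.float64(4.85), -1]
[-0.0356, 0.0159, 0.0064, np.float64(4.85), -1]
[-0.0342, 0.0189, 0.0064, np.float64(4.85), -1]
[-0.0324, 0.0217, 0.0064, np.float64(4.85), -1]
[-0.0305, 0.0244, 0.0064, np.float64(4.85), -1]
[-0.0283, 0.0269, 0.0064, np.float64(4.85), -1]
[-0.026, 0.0291, 0.0064, np.float64(4.85), -1]
[-0.0234, 0.0312, 0.0064, np.float64(4.85), -1]
[-0.0207, 0.0331, 0.0064, np.float64(4.85), -1]
[-0.0178, 0.0347, 0.0064, np.float64(4.85), -1]
```

Request:
{"op": "apply_moves", "data": {"commands": [[-0.034, -0.009, -0.011, 5.4, -1], [-0.0345, -0.006, -0.011, 5.4, -1], [-0.035, -0.0025, -0.011, 5.4, -1], [-0.035, 0.001, -0.011, 5.4, -1], [-0.035, 0.004, -0.011, 5.4, -1]], "squeeze": 40}}

```text
clock: 1.42
position: [0.3256, 0.5063, 0.2843]
ee_rot: [0.374, 0.928, -0.003, -0.003]
ft_force: [0.8, 0.4, -0.1]
grip_width: 1.001
```

Request:
{"op": "apply_moves", "data": {"commands": [[-0.034, 0.007, -0.011, 5.4, -1], [-0.033, 0.01, -0.011, 5.4, -1], [-0.032, 0.0135, -0.011, 5.4, -1], [-0.037, -0.008, 0, 5, -1], [-0.038, -0.005, 0, 5, -1]]}}

```text
clock: 1.83
position: [0.4432, 0.3733, 0.3203]
ee_rot: [0.584, 0.812, -0.001, -0.002]
ft_force: [0.5, 0.0, 0.1]
grip_width: 1.0
```

Request:
{"op": "apply_moves", "data": {"commands": [[-0.038, -0.001, 0, 5, -1], [-0.038, 0.002, 0, 5, -1], [-0.038, 0.005, 0, 5, -1], [-0.037, 0.009, 0, 5, -1], [-0.036, 0.012, 0, 5, -1]]}}

```text
clock: 2.25
position: [0.4984, 0.1812, 0.3207]
ee_rot: [0.753, 0.658, -0.0, -0.001]
ft_force: [1.4, 0.3, 0.1]
grip_width: 0.999
```

Run:
```python
from h import *
print(manip.get_obs()["joint_pos"])
plan([(.55,.05,.32,65),(.471,-.372,.25,11.7)],-1)
```

```text
[-0.80657776  0.08046226  0.40195749  1.58305196 -0.03427424  1.48582922
 -0.53837677]
at [0.4984 0.1812 0.3207] 82.23 t 2.25
[-0.0308, 0.0172, 0.0002, np.float64(4.31), -1]
[-0.0294, 0.0195, 0.0002, np.float64(4.31), -1]
[-0.0278, 0.0216, 0.0002, np.float64(4.31), -1]
[-0.0261, 0.0237, 0.0002, np.float64(4.31), -1]
[-0.0378, 0.0097, 0.0064, np.float64(4.85), -1]
[-0.0368, 0.0129, 0.0064, np.float64(4.85), -1]
[-0.0356, 0.0159, 0.0064, np.float64(4.85), -1]
[-0.0342, 0.0189, 0.0064, np.float64(4.85), -1]
[-0.0324, 0.0217, 0.0064, np.float64(4.85), -1]
[-0.0305, 0.0244, 0.0064, np.float64(4.85), -1]
[-0.0283, 0.0269, 0.0064, np.float64(4.85), -1]
[-0.026, 0.0291, 0.0064, np.float64(4.85), -1]
[-0.0234, 0.0312, 0.0064, np.float64(4.85), -1]
[-0.0207, 0.0331, 0.0064, np.float64(4.85), -1]
[-0.0178, 0.0347, 0.0064, np.float64(4.85), -1]
```

Request:
{"op": "apply_moves", "data": {"commands": [[-0.031, 0.017, 0, 4.3, -1], [-0.029, 0.0195, 0, 4.3, -1], [-0.028, 0.0215, 0, 4.3, -1], [-0.026, 0.0235, 0, 4.3, -1], [-0.038, 0.01, 0.006, 4.85, -1]]}}

```text
clock: 2.67
position: [0.5438, 0.0024, 0.3161]
ee_rot: [0.87, 0.493, 0.002, -0.001]
ft_force: [0.8, -1.5, -0.1]
grip_width: 0.998
```

Request:
{"op": "apply_moves", "data": {"commands": [[-0.037, 0.013, 0.006, 4.85, -1], [-0.0355, 0.016, 0.006, 4.85, -1], [-0.034, 0.019, 0.006, 4.85, -1], [-0.0325, 0.0215, 0.006, 4.85, -1], [-0.0305, 0.0245, 0.006, 4.85, -1]]}}

```text
clock: 3.08
position: [0.5006, -0.1976, 0.285]
ee_rot: [0.957, 0.289, 0.003, -0.001]
ft_force: [1.2, 0.1, 0.7]
grip_width: 0.999
```

Run:
```python
from h import *
print(manip.get_obs()["joint_pos"])
plan([(.471,-.372,.20,11.7),(.471,-.372,.14,11.7)],-1)
```

```text
[-0.40219286  0.11732279  0.76779615  1.64557932 -0.08862287  1.40815044
 -0.60816614]
at [ 0.5006 -0.1976  0.285 ] 33.6 t 3.08
[-0.0242, 0.0258, 0.017, np.float64(4.38), -1]
[-0.0222, 0.0276, 0.017, np.float64(4.38), -1]
[-0.02, 0.0292, 0.017, np.float64(4.38), -1]
[-0.0177, 0.0306, 0.017, np.float64(4.38), -1]
[-0.0153, 0.0319, 0.017, np.float64(4.38), -1]
[0.0, 0.0, 0.03, np.float64(-0.0), -1]
[0.0, 0.0, 0.03, np.float64(-0.0), -1]
```

Request:
{"op": "apply_moves", "data": {"commands": [[-0.024, 0.026, 0.01, 4.4, -1], [-0.022, 0.0275, 0.01, 4.4, -1], [-0.02, 0.029, 0.01, 4.4, -1], [-0.0175, 0.0305, 0.01, 4.4, -1], [-0.0155, 0.032, 0.01, 4.4, -1]]}}

```text
clock: 3.5
position: [0.4675, -0.3805, 0.2347]
ee_rot: [0.996, 0.091, 0.007, -0.001]
ft_force: [0.4, -0.0, -0.1]
grip_width: 0.998
```

Run:
```python
from h import *
plan([(.471,-.372,.20,11.7),(.471,-.372,.14,11.7),(.471,-.372,.09,11.7)],-1)
a,d=camera("scene");cv2.imwrite("pics/s2.png",cv2.resize(a[200:350,50:250,::-1],(800,600),interpolation=2))
```

```text
at [ 0.4675 -0.3805  0.2347] 10.48 t 3.5
[0.005, -0.0078, 0.0347, np.float64(-1.22), -1]
[0.0, 0.0, 0.03, np.float64(-0.0), -1]
[0.0, 0.0, 0.03, np.float64(-0.0), -1]
[0.0, 0.0, 0.025, np.float64(-0.0), -1]
[0.0, 0.0, 0.025, np.float64(-0.0), -1]
```

View pics/s2.png

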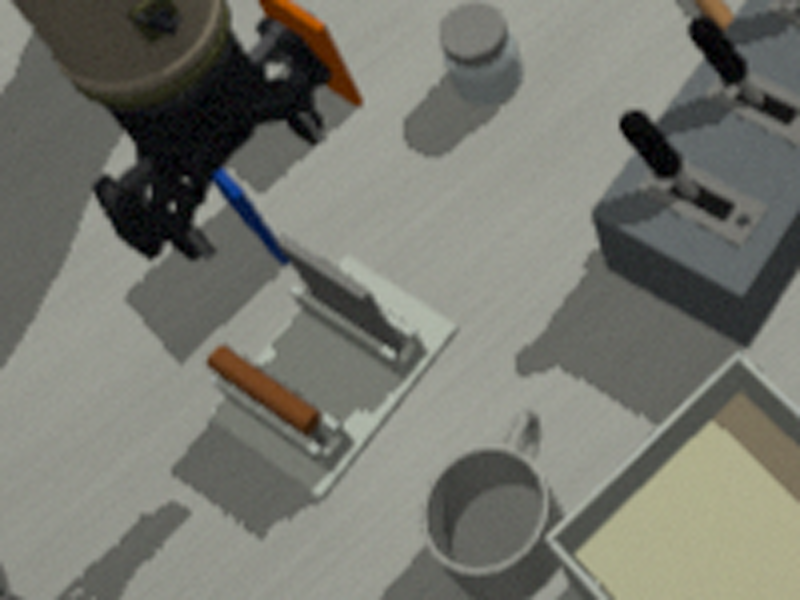

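The open jaws are above the stand, correctly lined up with the plate's faces. I descend and grip.

Request:
{"op": "apply_moves", "data": {"commands": [[0.005, -0.008, 0.03, -1.2, -1], [0, 0, 0.03, 0, -1]]}}

```text
clock: 3.72
position: [0.4658, -0.3857, 0.1753]
ee_rot: [0.996, 0.09, 0.007, 0.003]
ft_force: [1.1, 1.3, -0.7]
grip_width: 1.001
```

Run:
```python
from h import *
plan([(.471,-.372,.13,11.7),(.471,-.372,.088,11.7)],-1,.03)
```

```text
at [ 0.4658 -0.3857  0.1753] 10.34 t 3.72
[0.0038, -0.0063, 0.0227, np.float64(-0.68), -1]
[0.0038, -0.0062, 0.0227, np.float64(-0.68), -1]
[0.0, 0.0, 0.021, np.float64(-0.0), -1]
[0.0, 0.0, 0.021, np.float64(-0.0), -1]
```

Request:
{"op": "apply_moves", "data": {"commands": [[0.006, -0.013, 0, -1.4, -1], [0, 0, 0, 0, -1], [0, 0, 0, 0, -1]]}}

```text
clock: 3.97
position: [0.4662, -0.371, 0.169]
ee_rot: [0.995, 0.101, 0.003, 0.002]
ft_force: [-0.2, -0.1, 0.0]
grip_width: 1.002
```

Run:
```python
from h import *
plan([(.471,-.372,.13,11.7),(.471,-.372,.088,11.7)],-1,.03)
```

```text
at [ 0.4662 -0.371   0.169 ] 11.61 t 3.97
[0.0022, 0.001, 0.0195, np.float64(-0.04), -1]
[0.0022, 0.001, 0.0195, np.float64(-0.04), -1]
[0.0, 0.0, 0.021, np.float64(-0.0), -1]
[0.0, 0.0, 0.021, np.float64(-0.0), -1]
```

Request:
{"op": "apply_moves", "data": {"commands": [[0.002, 0.001, 0.02, 0, -1], [0.002, 0.001, 0.02, 0, -1], [0, 0, 0.02, 0, -1], [0, 0, 0.016, 0, -1], [0, 0, 0, 0, -1]]}}

```text
clock: 4.38
position: [0.4745, -0.3752, 0.0956]
ee_rot: [0.995, 0.101, 0.007, 0.004]
ft_force: [-0.1, 0.6, 0.2]
grip_width: 1.002
```

Request:
{"op": "apply_moves", "data": {"commands": [[0, 0, 0, 0, 0.3], [0, 0, 0, 0, 0.7], [0, 0, 0, 0, 1], [0, 0, 0, 0, 1], [0, 0, 0, 0, 1]], "squeeze": 40}}

```text
clock: 4.8
position: [0.4763, -0.3775, 0.1009]
ee_rot: [0.995, 0.101, 0.009, 0.006]
ft_force: [-0.1, -0.4, -1.3]
grip_width: 0.3
```

Request:
{"op": "apply_moves", "data": {"commands": [[0, 0, 0, 0, 1], [0, 0, 0, 0, 1], [0, 0, 0, 0, 1]]}}

```text
clock: 5.05
position: [0.4763, -0.3754, 0.1017]
ee_rot: [0.995, 0.101, 0.01, 0.004]
ft_force: [-1.5, 2.7, 5.1]
grip_width: 0.082
```

The grip holds (7 mm) but too near the plate's upper edge, so I regrasp lower.

Request:
{"op": "apply_moves", "data": {"commands": [[0, 0, 0, 0, 0.2], [0, 0, 0, 0, 0.2], [-0.004, 0, 0.008, 0, 0.2], [0, 0, 0.008, 0, 0.2], [0, 0, 0.003, 0, 0.2]]}}

```text
clock: 5.47
position: [0.4732, -0.3772, 0.0823]
ee_rot: [0.995, 0.101, 0.011, 0.005]
ft_force: [0.6, -0.2, -0.4]
grip_width: 0.399
```

Request:
{"op": "apply_moves", "data": {"commands": [[0, 0, 0.001, 0, 0.7], [0, 0, 0, 0, 1], [0, 0, 0, 0, 1], [0, 0, 0, 0, 1]], "squeeze": 60}}

```text
clock: 5.8
position: [0.4721, -0.3757, 0.0795]
ee_rot: [0.995, 0.101, 0.009, 0.003]
ft_force: [0.0, -0.2, -0.6]
grip_width: 0.084
```

Run:
```python
from h import *
o=manip.get_obs();print(R.from_quat(o["ee_rot"]).as_matrix().round(4),o["grip_width"],o["joint_pos"].round(2))
plan([(.471,-.372,.21,11.7)],1,.03)
```

```text
[[ 0.9793  0.2015  0.019 ]
 [ 0.2016 -0.9795 -0.0034]
 [ 0.018   0.0071 -0.9998]] 0.08381347864723819 [-0.03  0.51  0.81  1.74 -0.43  1.06 -0.44]
at [ 0.4721 -0.3757  0.0795] 11.63 t 5.8
[-0.0001, -0.0008, -0.0261, np.float64(-0.01), 1]
[-0.0001, -0.0008, -0.0261, np.float64(-0.01), 1]
[-0.0001, -0.0008, -0.0261, np.float64(-0.01), 1]
[-0.0001, -0.0008, -0.0261, np.float64(-0.01), 1]
[-0.0001, -0.0008, -0.0261, np.float64(-0.01), 1]
```

Request:
{"op": "apply_moves", "data": {"commands": [[0, 0, -0.02, 0, 1], [0, 0, -0.03, 0, 1], [0, 0, -0.04, 0, 1], [0, 0, -0.04, 0, 1], [0, 0, -0.04, 0, 1]]}}

```text
clock: 6.22
position: [0.4647, -0.3713, 0.245]
ee_rot: [0.995, 0.101, 0.001, -0.002]
ft_force: [1.1, -1.1, -2.2]
grip_width: 0.086
```

Request:
{"op": "apply_moves", "data": {"commands": [[0, 0, -0.03, 0, 1], [0, 0, -0.02, 0, 1], [0, 0, 0, 0, 1]]}}

```text
clock: 6.47
position: [0.4653, -0.3738, 0.3056]
ee_rot: [0.995, 0.1, 0.005, 0.001]
ft_force: [0.3, -1.0, -2.2]
grip_width: 0.086
```

Run:
```python
from h import *
o=manip.get_obs();print(R.from_quat(o["ee_rot"]).as_matrix()[:,2].round(4),o["grip_width"],o["joint_pos"].round(2))
plan([(.52,-.12,.30,13),(.544,.124,.30,13.9)],1,.035)
for n in("scene","top"):
    a,d=camera(n);cv2.imwrite(n+".png",a[...,::-1]);np.save(n+".npy",d)
cv2.imwrite("pics/s3.png",cv2.imread("scene.png"))
```

```text
[ 1.040e-02 -7.000e-04 -9.999e-01] 0.08553847717016216 [-0.12  0.31  0.92  1.47 -0.26  1.48 -0.56]
at [ 0.4653 -0.3738  0.3056] 11.52 t 6.47
[0.013, -0.0297, 0.0007, np.float64(-0.19), 1]
[0.0131, -0.0297, 0.0007, np.float64(-0.19), 1]
[0.0132, -0.0296, 0.0007, np.float64(-0.19), 1]
[0.0133, -0.0296, 0.0007, np.float64(-0.19), 1]
[0.0134, -0.0295, 0.0007, np.float64(-0.19), 1]
[0.0135, -0.0295, 0.0007, np.float64(-0.19), 1]
[0.0136, -0.0295, 0.0007, np.float64(-0.19), 1]
[0.0137, -0.0294, 0.0007, np.float64(-0.19), 1]
[0.0098, -0.029, -0.0, np.float64(-0.11), 1]
[0.0098, -0.029, -0.0, np.float64(-0.11), 1]
[0.0099, -0.029, -0.0, np.float64(-0.11), 1]
[0.01, -0.029, -0.0, np.float64(-0.11), 1]
[0.01, -0.029, -0.0, np.float64(-0.11), 1]
[0.0101, -0.0289, -0.0, np.float64(-0.11), 1]
[0.0101, -0.0289, -0.0, np.float64(-0.11), 1]
[0.0102, -0.0289, -0.0, np.float64(-0.11), 1]
```

View pics/s3.png

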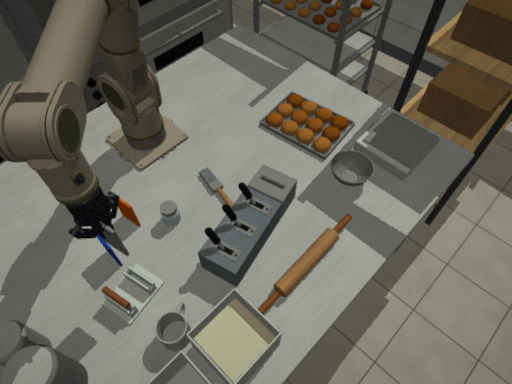

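The plate is out: the stand's near groove at (140,278) is empty, the opening reads 7 mm and the force about 2.2 N. The levers and bystanders look unchanged. I carry it above the slot.

Request:
{"op": "apply_moves", "data": {"commands": [[0.013, -0.03, 0, -0.2, 1], [0.013, -0.03, 0, -0.2, 1], [0.013, -0.03, 0, -0.2, 1], [0.013, -0.03, 0, -0.2, 1], [0.013, -0.03, 0, -0.2, 1]]}}

```text
clock: 6.98
position: [0.4915, -0.2141, 0.2918]
ee_rot: [0.995, 0.101, -0.004, -0.0]
ft_force: [1.0, 0.1, -1.8]
grip_width: 0.085
```

Request:
{"op": "apply_moves", "data": {"commands": [[0.013, -0.03, 0, -0.2, 1], [0.013, -0.03, 0, -0.2, 1], [0.013, -0.03, 0, -0.2, 1], [0.01, -0.03, 0, -0.1, 1], [0.01, -0.03, 0, -0.1, 1]]}}

```text
clock: 7.4
position: [0.514, -0.0447, 0.2814]
ee_rot: [0.994, 0.11, -0.011, -0.001]
ft_force: [0.6, 0.5, -2.6]
grip_width: 0.083
```

Request:
{"op": "apply_moves", "data": {"commands": [[0.01, -0.03, 0, -0.1, 1], [0.01, -0.03, 0, -0.1, 1], [0.01, -0.02, 0, -0.1, 1], [0.01, -0.01, 0, 0, 1], [0, 0, 0, 0, 1]]}}

```text
clock: 7.82
position: [0.5279, 0.0671, 0.2694]
ee_rot: [0.993, 0.12, -0.019, -0.001]
ft_force: [-0.3, 0.7, -2.6]
grip_width: 0.084
```

Run:
```python
from h import *
o=manip.get_obs();print(R.from_quat(o["ee_rot"]).as_matrix()[:,2].round(4),o["grip_width"],o["joint_pos"].round(2))
plan([(.544,.124,.25,13.9)],1,.035)
```

```text
[-0.0373 -0.0023 -0.9993] 0.08437681962738569 [-0.78  0.14  0.64  1.65 -0.09  1.42 -1.46]
at [0.5279 0.0671 0.2694] 13.74 t 7.82
[0.0146, -0.0257, 0.0097, np.float64(-0.08), 1]
[0.0146, -0.0257, 0.0097, np.float64(-0.08), 1]
```

Request:
{"op": "apply_moves", "data": {"commands": [[0.012, -0.026, 0, 0, 1], [0.012, -0.02, 0, 0, 1], [0, -0.01, 0, 0, 1], [0, 0, 0, 0, 1]]}}

```text
clock: 8.15
position: [0.535, 0.1275, 0.2612]
ee_rot: [0.993, 0.119, -0.024, 0.001]
ft_force: [0.7, 0.5, -1.7]
grip_width: 0.086
```

Run:
```python
from h import *
o=manip.get_obs();print(R.from_quat(o["ee_rot"]).as_matrix()[:,2].round(4),o["grip_width"],o["joint_pos"].round(2))
plan([(.544,.124,.22,13.9)],1,.035)
for n in("scene","top"):
    a,d=camera(n);cv2.imwrite(n+".png",a[...,::-1]);np.save(n+".npy",d)
print([proj(n,(.5434,.124,.1)) for n in("scene","top")])
a=cv2.resize(cv2.imread("scene.png")[110:230,210:330],(400,400),interpolation=2);b=cv2.resize(cv2.imread("top.png")[130:250,180:300],(400,400),interpolation=2)
cv2.imwrite("pics/s4.png",np.hstack([a,b]))
```

```text
[-0.0477 -0.008  -0.9988] 0.08638273256697333 [-0.83  0.2   0.6   1.6  -0.12  1.42 -1.55]
at [0.535  0.1275 0.2612] 13.65 t 8.15
[0.004, 0.0027, 0.0206, np.float64(-0.12), 1]
[0.004, 0.0027, 0.0206, np.float64(-0.12), 1]
[array([272.20836032, 181.53907741]), array([238.67098976, 187.32800855])]
```

View pics/s4.png

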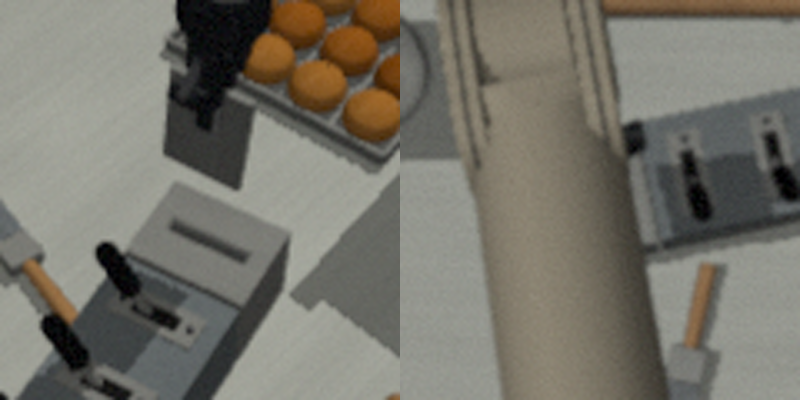

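The scene crop shows the plate hanging below the gripper with its lower edge at (205,175), and the slot at (210,240). The tool has drifted to 0.048 rad of tilt, so I measure the plate's tilt and the slot from depth.

```bash
cat > meas.py <<'E'
from h import *
def run(snap=True):
    if snap:
        a,d=camera("scene");cv2.imwrite("scene.png",a[...,::-1]);np.save("scene.npy",d)
    im=cv2.imread("scene.png");d=np.load("scene.npy")
    o=manip.get_obs();p=o["position"];P=cloud("scene",d)-[0,0,.0012]
    m=(d>0)&(np.abs(P-(p-[0,0,.035])).max(-1)<.08)&(P[...,2]<p[2]-.003)&(P[...,2]>.112)
    k,l,s,_=cv2.connectedComponentsWithStats(m.astype(np.uint8));m=l==1+np.argmax(s[1:,4])
    m=cv2.erode(m.astype(np.uint8),np.ones((2,2)))>0
    Q=P[m];c=Q.mean(0);n=np.linalg.svd(Q-c)[2][2];n*=np.sign(n[1]);
    u=np.cross([0,0,1],n);u/=np.linalg.norm(u);u*=-1 if u[0]<0 else 1
    v=np.cross(n,u);v*=np.sign(v[2])
    r=cv2.minAreaRect(np.stack([(Q-c)@u,(Q-c)@v],1).astype(np.float32)*1000)
    print("plate pts",m.sum(),"centre",c.round(4),"normal",n.round(3),"yaw",np.degrees(np.arctan2(u[1],u[0])).round(1),"rect",r)
    # left/right edges: u as func of v
    U,V=(Q-c)@u,(Q-c)@v
    for f in(np.min,np.max):
        b=np.arange(V.min()+.004,V.max()-.004,.004);e=[f(U[abs(V-x)<.003]) for x in b];print("edge du/dv",np.polyfit(b,e,1).round(3))
    b=np.arange(U.min()+.006,U.max()-.006,.004);e=[V[abs(U-x)<.003].min() for x in b];print("bottom dv/du",np.polyfit(b,e,1).round(3),"lowest z",Q[:,2].min().round(4))
    print("tool z",R.from_quat(o["ee_rot"]).as_matrix()[:,2].round(4),p.round(4),o["ft_force"].round(1))
E
python3 - <<'E'
from meas import *
run(False)
im=cv2.imread("scene.png");g=cv2.cvtColor(im,cv2.COLOR_BGR2GRAY)
w=g[160:205,245:300];print(w.min(),np.median(w))
m=np.zeros_like(g);m[160:205,250:298]=1
dk=((g<62)&(m>0)).astype(np.uint8);k,l,s,c=cv2.connectedComponentsWithStats(dk)
for j in range(1,k):
    if s[j,4]>10:
        v,u=np.nonzero(l==j);X=np.array([atz("scene",(a,b),.1) for a,b in zip(u,v)]);print(s[j],c[j],cv2.minAreaRect(X[:,:2].astype(np.float32)*1000),X.mean(0))
E
```

```text
plate pts 290 centre [0.5359 0.1251 0.2239] normal [-0.244  0.97   0.016] yaw 14.1 rect ((-1.8667526245117188, 0.7875213623046875), (64.06961059570312, 75.6715316772461), 86.2857666015625)
edge du/dv [-0.046 -0.038]
edge du/dv [0.055 0.035]
bottom dv/du [-0.144 -0.029] lowest z 0.1906
tool z [-0.0469 -0.0083 -0.9989] [0.5354 0.1249 0.2618] [-0.3 -1.2 -1.7]
0 121.0
[269 160  14   6  48] [276.79166667 161.66666667] ((497.81463623046875, 190.55990600585938), (43.86686706542969, 21.65085220336914), 43.622154235839844) [0.49835263 0.19601898 0.1       ]
[262 177  21  11  37] [272.        182.2972973] ((544.1631469726562, 120.73307800292969), (75.47041320800781, 6.72245979309082), 14.453046798706055) [0.54485969 0.12125432 0.1       ]
[281 186  14  19 100] [288.95 197.06] ((622.6895141601562, 121.19022369384766), (22.443830490112305, 80.1535415649414), 8.665934562683105) [0.62257013 0.11570656 0.1       ]
[250 192  12  13  54] [253.33333333 200.        ] ((546.2417602539062, 28.637283325195312), (26.10348129272461, 57.3223991394043), 78.42681121826172) [0.5491429  0.02997035 0.1       ]
```

Plate tilt in its plane is about 0.05 rad, too much for the slot. Sideways motion seems to drive the tilt, so I test a slow move out and a fast one back.

Request:
{"op": "apply_moves", "data": {"commands": [[0, -0.012, 0, 0, 1], [0, -0.012, 0, 0, 1], [0, -0.012, 0, 0, 1], [0, -0.012, 0, 0, 1], [0, -0.012, 0, 0, 1]]}}

```text
clock: 8.67
position: [0.5209, 0.1806, 0.2622]
ee_rot: [0.993, 0.112, -0.024, 0.002]
ft_force: [-0.1, -0.2, -3.2]
grip_width: 0.089
```

Request:
{"op": "apply_moves", "data": {"commands": [[0, -0.012, 0, 0, 1], [0, -0.012, 0, 0, 1], [0, -0.012, 0, 0, 1], [0, 0, 0, 0, 1], [0, 0, 0, 0, 1]]}}

```text
clock: 9.08
position: [0.5101, 0.225, 0.2623]
ee_rot: [0.993, 0.116, -0.024, 0.001]
ft_force: [-0.3, 0.2, -2.6]
grip_width: 0.087
```

Request:
{"op": "apply_moves", "data": {"commands": [[0, 0.035, 0, 0, 1], [0, 0.035, 0, 0, 1], [0, 0.01, 0, 0, 1], [0, 0, 0, 0, 1], [0, 0, 0, 0, 1]]}}

```text
clock: 9.5
position: [0.5291, 0.1445, 0.2617]
ee_rot: [0.993, 0.116, -0.024, 0.001]
ft_force: [-0.5, 0.2, -2.8]
grip_width: 0.087
```

Run:
```python
from meas import *
run()
```

```text
plate pts 288 centre [0.5303 0.1421 0.2235] normal [-0.236  0.971  0.021] yaw 13.7 rect ((-2.329029083251953, 0.8704147338867188), (63.46923828125, 76.00749206542969), 86.23780059814453)
edge du/dv [ 0.052 -0.039]
edge du/dv [0.062 0.035]
bottom dv/du [-0.117 -0.028] lowest z 0.1906
tool z [-0.0466 -0.0085 -0.9989] [0.5291 0.1447 0.2617] [ 0.  -0.5 -1.8]
```

Request:
{"op": "apply_moves", "data": {"commands": [[-0.03, 0, 0, 0, 1], [-0.03, 0, 0, 0, 1], [0, 0, 0, 0, 1], [0, 0, 0, 0, 1]]}}

```text
clock: 9.88
position: [0.4678, 0.1348, 0.2625]
ee_rot: [0.993, 0.119, -0.025, 0.003]
ft_force: [0.0, 0.1, -2.1]
grip_width: 0.084
```

Request:
{"op": "apply_moves", "data": {"commands": [[0, 0, -0.03, 0, 1], [0, 0, -0.03, 0, 1], [0, 0, 0, 0, 1], [0, 0, 0, 0, 1]]}}

```text
clock: 10.22
position: [0.4699, 0.1398, 0.3241]
ee_rot: [0.992, 0.122, -0.026, 0.003]
ft_force: [0.5, 0.2, -3.8]
grip_width: 0.084
```

Request:
{"op": "apply_moves", "data": {"commands": [[0, 0, 0.03, 0, 1], [0, 0, 0.03, 0, 1], [0, 0, 0, 0, 1], [0, 0, 0, 0, 1]]}}

```text
clock: 10.55
position: [0.4681, 0.1418, 0.2622]
ee_rot: [0.992, 0.123, -0.025, 0.003]
ft_force: [-0.0, 1.4, -1.7]
grip_width: 0.089
```

Run:
```python
from meas import *
o=manip.get_obs();print(R.from_quat(o["ee_rot"]).as_matrix()[:,2].round(4),o["position"])
```

```text
[-0.0482 -0.0113 -0.9988] [0.46807432 0.14184205 0.26224877]
```

The drift isn't reproducible in small moves. A lighter grip will let the plate pivot in the slot instead, where the 3 mm slack and chamfer do the aligning. Using camera-relative offsets (plate lower edge against slot), the TCP target is about (0.548, 0.121).

Run:
```python
from h import *
plan([(.548,.121,.235,13.9),(.548,.121,.19,13.9)],1,.025)
```

```text
at [0.4681 0.1418 0.2622] 14.16 t 10.55
[0.0181, 0.0099, 0.0068, np.float64(0.07), 1]
[0.0181, 0.0099, 0.0068, np.float64(0.07), 1]
[0.0181, 0.0099, 0.0068, np.float64(0.07), 1]
[0.0181, 0.0099, 0.0068, np.float64(0.07), 1]
[0.0, 0.0, 0.0225, np.float64(-0.0), 1]
[0.0, 0.0, 0.0225, np.float64(-0.0), 1]
```

Request:
{"op": "apply_moves", "data": {"commands": [[0.018, 0.01, 0.005, 0, 1], [0.018, 0.01, 0.005, 0, 1], [0.018, 0.01, 0.005, 0, 1], [0.018, 0.01, 0.005, 0, 1], [0, 0, 0, 0, 1]], "squeeze": 30}}

```text
clock: 10.97
position: [0.5508, 0.1236, 0.2423]
ee_rot: [0.992, 0.127, -0.023, 0.002]
ft_force: [-0.6, -0.7, -1.8]
grip_width: 0.085
```

Request:
{"op": "apply_moves", "data": {"commands": [[0.002, 0, 0.02, 0, 1], [0, 0, 0.02, 0, 1], [0, 0, 0, 0, 1], [0, 0, 0, 0, 1]]}}

```text
clock: 11.3
position: [0.5539, 0.1252, 0.2053]
ee_rot: [0.992, 0.127, -0.022, 0.002]
ft_force: [1.3, -0.4, -1.9]
grip_width: 0.087
```

Run:
```python
from meas import *
run()
plan([(.548,.121,.185,13.9)],1,.025)
a=cv2.resize(cv2.imread("scene.png")[130:220,225:345],(800,600),interpolation=2);cv2.imwrite("pics/s5.png",a)
```

```text
plate pts 257 centre [0.5552 0.1226 0.1673] normal [-0.256  0.966  0.018] yaw 14.8 rect ((-2.2683563232421875, 2.252002716064453), (65.010986328125, 76.41939544677734), 88.83689880371094)
edge du/dv [ 0.06  -0.039]
edge du/dv [0.061 0.034]
bottom dv/du [-0.045 -0.029] lowest z 0.1364
tool z [-0.0426 -0.0095 -0.999 ] [0.5538 0.1254 0.2054] [-0.3  0.4 -2. ]
at [0.5538 0.1254 0.2054] 14.61 t 11.35
[-0.0068, 0.0028, 0.0204, np.float64(0.71), 1]
```

View pics/s5.png

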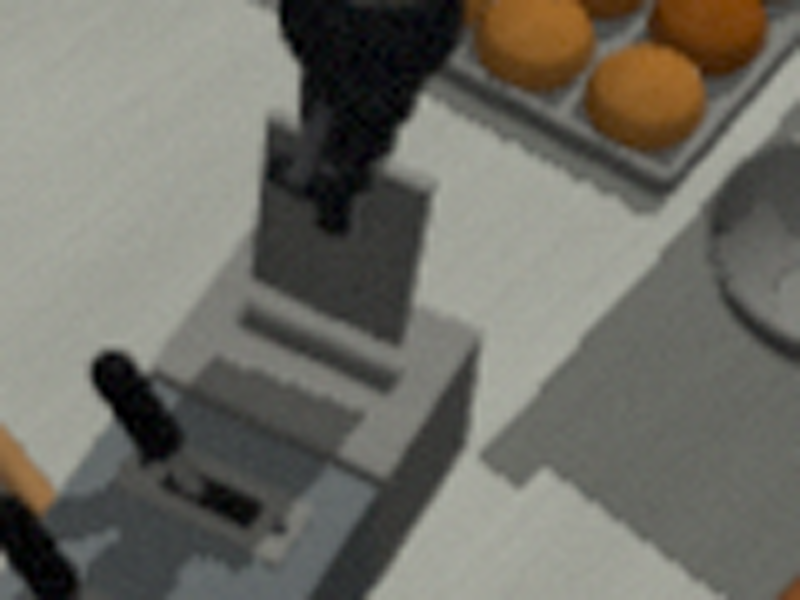

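The plate hangs over the slot: its lower-edge corners are at crop (255,280) and (405,345), the slot ends at about (243,312) and (397,380). I convert these with the calibration.

Run:
```python
from h import *
f=lambda c:((c[0]+.5)/800*120+225-.5,(c[1]+.5)/600*90+130-.5)
o=manip.get_obs();zb=o["position"][2]-.0715
A,B=atz("scene",f((255,280)),zb+.002),atz("scene",f((405,345)),zb-.002)
u=np.array([np.cos(np.radians(13.9)),np.sin(np.radians(13.9)),0]);n=np.array([-u[1],u[0],0])
mid=(A+B)/2+.004*n;print("plate bottom",A,B,np.linalg.norm(A-B),mid)
# refine slot dark mask on upscaled picture, slot region
im=cv2.cvtColor(cv2.imread("pics/s5.png"),cv2.COLOR_BGR2GRAY)
m=np.zeros_like(im);cv2.fillPoly(m,[np.array([(225,295),(250,295),(412,365),(405,395),(380,395),(225,330)])],1)
dk=(im<95)&(m>0);v,x=np.nonzero(dk)
X=np.array([atz("scene",f((a,b)),.1) for a,b in zip(x,v)])[:,:2];r=cv2.minAreaRect((X*1000).astype(np.float32));print(dk.sum(),r)
for s in((320,346),): 
    S=atz("scene",f(s),.1);print("slot",S)
S=np.r_[np.array(r[0])/1000,.1]
for S in(S,np.array([.5435,.124,.1])):
    e=S-mid;print("shift u,n mm",1000*e@u,1000*e@n,"TCP target",(o["position"]+(e@u)*u+(e@n)*n)[:2])
```

```text
plate bottom [0.51224331 0.11210157 0.13587735] [0.58780872 0.13492653 0.13187735] 0.07903865828020809 [0.5490651  0.12739691 0.13387735]Traceback (most recent call last):
  File "<stdin>", line 11, in <module>
  File "h.py", line 13, in atz
    K,t,r=cam(n);q=r@np.array([(uv[0]-K[0,2])/K[0,0],(uv[1]-K[1,2])/K[1,1],1]);return t+q*(z-t[2])/q[2]
          ~~~^^^
  File "h.py", line 5, in cam
    i=camera_info(n);K=np.array(i["camera_matrix"]);r=np.array(i["rotation"])
ValueError: time passes only in moves, steps and waits
```

Run:
```python
from h import *
K,t,r=cam("scene");q0=lambda uv:r@np.array([(uv[0]-K[0,2])/K[0,0],(uv[1]-K[1,2])/K[1,1],1])
at=lambda uv,z:(lambda q:t+q*(z-t[2])/q[2])(q0(uv))
f=lambda c:((c[0]+.5)/800*120+225-.5,(c[1]+.5)/600*90+130-.5)
o=manip.get_obs()
u=np.array([np.cos(np.radians(13.9)),np.sin(np.radians(13.9)),0]);n=np.array([-u[1],u[0],0])
mid=np.array([.5491,.1274,0])
im=cv2.cvtColor(cv2.imread("pics/s5.png"),cv2.COLOR_BGR2GRAY)
m=np.zeros_like(im);cv2.fillPoly(m,[np.array([(225,295),(250,295),(412,365),(405,395),(380,395),(225,330)])],1)
S=[]
for th in(80,95,110):
    dk=(im<th)&(m>0);v,x=np.nonzero(dk)
    X=np.array([at(f((a,b)),.1) for a,b in zip(x,v)])[:,:2];R_=cv2.minAreaRect((X*1000).astype(np.float32));print(th,dk.sum(),R_);S.append(np.r_[np.array(R_[0])/1000,0])
for s in S+[np.array([.5435,.124,0])]:
    e=(s-mid);e[2]=0;print("shift u,n mm",(1000*e@u).round(1),(1000*e@n).round(1),"TCP target",(o["position"]+e)[:2].round(4))
```

```text
80 3230 ((544.5471801757812, 122.23884582519531), (83.13683319091797, 12.474285125732422), 13.737195014953613)
95 4347 ((544.29443359375, 122.59473419189453), (86.23180389404297, 16.318973541259766), 13.597102165222168)
110 5683 ((543.7635498046875, 122.8578872680664), (90.19206237792969, 20.56136703491211), 13.607979774475098)
shift u,n mm -5.7 -3.9 TCP target [0.5493 0.1203]
shift u,n mm -5.8 -3.5 TCP target [0.549  0.1206]
shift u,n mm -6.3 -3.1 TCP target [0.5485 0.1209]
shift u,n mm -6.3 -2.0 TCP target [0.5482 0.122 ]
```

Request:
{"op": "apply_moves", "data": {"commands": [[-0.0055, 0.0035, 0, 0.9, 1], [0, 0, 0, 0, 1], [0, 0, 0, 0, 1]], "squeeze": 30}}

```text
clock: 11.6
position: [0.5498, 0.1211, 0.2092]
ee_rot: [0.993, 0.119, -0.02, 0.001]
ft_force: [-0.6, 0.5, -2.7]
grip_width: 0.086
```

Run:
```python
from h import *
plan([(.549,.1205,.18,13.8)],1,.015)
print(R.from_quat(manip.get_obs()["ee_rot"]).as_matrix().round(4))
```

```text
at [0.5498 0.1211 0.2092] 13.66 t 11.6
[-0.0005, 0.0002, 0.0146, np.float64(-0.07), 1]
[-0.0005, 0.0002, 0.0146, np.float64(-0.07), 1]
[[ 0.9709  0.2362 -0.0394]
 [ 0.236  -0.9717 -0.0076]
 [-0.0401 -0.0019 -0.9992]]
```

Request:
{"op": "apply_moves", "data": {"commands": [[0, 0, 0.012, 0, 1], [0, 0, 0.012, 0, 1], [0, 0, 0, 0, 1], [0, 0, 0, 0, 1]]}}

```text
clock: 11.93
position: [0.5491, 0.1211, 0.1843]
ee_rot: [0.993, 0.119, -0.019, 0.001]
ft_force: [-0.3, 0.1, -2.1]
grip_width: 0.081
```

Run:
```python
from h import *
plan([(.549,.1205,.171,13.8)],1,.015)
print(R.from_quat(manip.get_obs()["ee_rot"]).as_matrix()[:,2].round(4))
```

```text
at [0.5491 0.1211 0.1843] 13.68 t 11.93
[-0.0003, 0.0006, 0.0133, np.float64(-0.12), 1]
[-0.0372 -0.0059 -0.9993]
```

Request:
{"op": "apply_moves", "data": {"commands": [[0, 0.0006, 0.004, 0, 1], [0, 0, 0.004, 0, 1], [0, 0, 0.004, 0, 1], [0, 0, 0.003, 0, 1], [0, 0, 0.002, 0, 1]]}}

```text
clock: 12.35
position: [0.5497, 0.1215, 0.1689]
ee_rot: [0.993, 0.119, -0.018, -0.001]
ft_force: [-1.9, 3.5, -2.1]
grip_width: 0.085
```

Request:
{"op": "apply_moves", "data": {"commands": [[0, 0, 0.002, 0, 1], [0, 0, 0.002, 0, 1], [0, 0, 0.002, 0, 1]]}}

```text
clock: 12.6
position: [0.5494, 0.1218, 0.162]
ee_rot: [0.993, 0.119, -0.017, -0.001]
ft_force: [-0.9, 0.6, -3.1]
grip_width: 0.082
```

The plate has entered the slot with no resistance (lower edge about 0.09), so I continue down.

Request:
{"op": "apply_moves", "data": {"commands": [[0, 0, 0.004, 0, 1], [0, 0, 0.005, 0, 1], [0, 0, 0.005, 0, 1], [0, 0, 0.005, 0, 1], [0, 0, 0.004, 0, 1]]}}

```text
clock: 13.02
position: [0.5483, 0.1218, 0.1362]
ee_rot: [0.993, 0.119, -0.018, -0.001]
ft_force: [0.6, 1.4, -1.3]
grip_width: 0.089
```

Request:
{"op": "apply_moves", "data": {"commands": [[0, 0, 0.004, 0, 1], [0, 0, 0.004, 0, 1], [0, 0, 0.004, 0, 1]]}}

```text
clock: 13.27
position: [0.5481, 0.1219, 0.1227]
ee_rot: [0.993, 0.12, -0.018, -0.001]
ft_force: [0.6, 1.2, -1.6]
grip_width: 0.084
```

Request:
{"op": "apply_moves", "data": {"commands": [[0, 0, 0.004, 0, 1], [0, 0, 0.004, 0, 1], [0, 0, 0.003, 0, 1]]}}

```text
clock: 13.52
position: [0.548, 0.122, 0.1107]
ee_rot: [0.993, 0.12, -0.017, -0.001]
ft_force: [-2.3, 1.0, 0.8]
grip_width: 0.084
```

Request:
{"op": "apply_moves", "data": {"commands": [[0, 0, 0.002, 0, 1], [0, 0, 0.002, 0, 1]]}}

```text
clock: 13.68
position: [0.5479, 0.122, 0.1078]
ee_rot: [0.993, 0.12, -0.017, -0.001]
ft_force: [-16.6, -1.1, 38.6]
grip_width: 0.083
```

It bottomed out (38 N). I ease off, release and check.

Request:
{"op": "apply_moves", "data": {"commands": [[0, 0, -0.001, 0, 1], [0, 0, 0, 0, 0.4], [0, 0, 0, 0, 0.2], [0, 0, 0, 0, 0.2]]}}

```text
clock: 14.02
position: [0.5484, 0.1213, 0.1095]
ee_rot: [0.993, 0.119, -0.017, -0.001]
ft_force: [0.5, 0.3, -1.2]
grip_width: 0.404
```

Request:
{"op": "apply_moves", "data": {"commands": [[0, 0, -0.02, 0, 0.2], [0, 0, -0.03, 0, 0.2], [0, 0, -0.04, 0, 0.2], [0, 0, -0.04, 0, 0.2], [0, 0, -0.02, 0, 0.2]]}}

```text
clock: 14.43
position: [0.5503, 0.1197, 0.2588]
ee_rot: [0.993, 0.118, -0.023, 0.002]
ft_force: [0.4, -0.2, 0.2]
grip_width: 0.399
```

Run:
```python
from h import *
o=manip.get_obs();print(o["position"],R.from_quat(o["ee_rot"]).as_matrix()[:,2].round(4),o["ft_force"])
a,d=camera("scene");P=cloud("scene",d)-[0,0,.0012]
cv2.imwrite("pics/s6.png",cv2.resize(a[110:290,190:350,::-1],(533,600),interpolation=2))
m=(d>0)&(np.hypot(P[...,0]-.544,P[...,1]-.1235)<.045)&(P[...,2]>.108)&(P[...,2]<.17)
Q=P[m];print(len(Q),np.percentile(Q[:,2],[50,90,97,100]),cv2.minAreaRect((Q[Q[:,2]>.145][:,:2]*1000).astype(np.float32)))
top=Q[Q[:,2]>.145];u=top[:,0];print(np.polyfit(u,top[:,2],1))
for t in("right","mid","left"): print(t,[(np.round(x["xy"]).tolist(),round(x["conf"],2)) for x in nets.place_of("scene","lever_%s_tip"%t)[:3]])
```

```text
[0.55029076 0.11970888 0.25875708] [-0.0444 -0.009  -0.999 ] [ 0.35382041 -0.2400302   0.24062024]
256 [0.13713458 0.15490163 0.15665061 0.1607764 ] ((543.0216674804688, 121.61909484863281), (79.5890884399414, 10.85465145111084), 13.967135429382324)
[0.01001419 0.14748966]
right [([209.0, 228.0], 0.45)]
mid [([269.0, 184.0], 0.6), ([223.0, 207.0], 0.55)]
left [([242.0, 184.0], 0.49)]
```

View pics/s6.png

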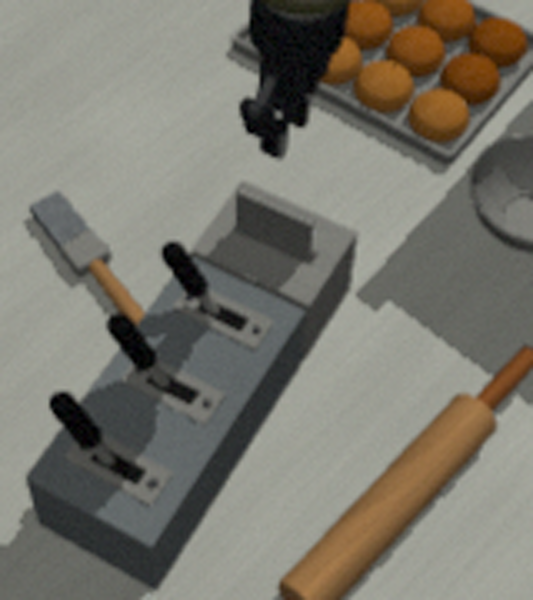

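The plate is seated: its upper edge is level at z≈0.155 and centred at the slot, with all three levers leaning forward. Next is pushing the levers with shut fingers from the front. I start with the left one.

Run:
```python
from h import *
plan([(.4515,-.004,.24,13.9),(.4515,-.004,.150,13.9)],1,.036)
```

```text
at [0.5493 0.1199 0.2545] 13.64 t 14.63
[-0.0248, 0.0195, 0.0029, np.float64(-0.05), 1]
[-0.0249, 0.0194, 0.0029, np.float64(-0.05), 1]
[-0.0249, 0.0194, 0.0029, np.float64(-0.05), 1]
[-0.0249, 0.0194, 0.0029, np.float64(-0.05), 1]
[-0.0249, 0.0194, 0.0029, np.float64(-0.05), 1]
[0.0, 0.0, 0.03, np.float64(-0.0), 1]
[0.0, 0.0, 0.03, np.float64(-0.0), 1]
[0.0, 0.0, 0.03, np.float64(-0.0), 1]
```

Request:
{"op": "apply_moves", "data": {"commands": [[-0.025, 0.0195, 0, 0, 1], [-0.025, 0.0195, 0, 0, 1], [-0.025, 0.0195, 0, 0, 1], [-0.025, 0.0195, 0, 0, 1], [-0.025, 0.0195, 0, 0, 1]]}}

```text
clock: 15.05
position: [0.4464, -0.0031, 0.2515]
ee_rot: [0.992, 0.124, -0.031, 0.006]
ft_force: [0.7, -0.8, 0.3]
grip_width: 0.0
```

Request:
{"op": "apply_moves", "data": {"commands": [[0, 0, 0, 0, 1], [0, 0, 0.03, 0, 1], [0, 0, 0.03, 0, 1], [0, 0, 0.02, 0, 1], [0, 0, 0, 0, 1]]}}

```text
clock: 15.47
position: [0.4346, -0.0112, 0.1647]
ee_rot: [0.992, 0.12, -0.033, 0.004]
ft_force: [-1.4, -0.1, -0.2]
grip_width: -0.001
```

```bash
cat > b.py <<'E'
from h import *
u=np.array([np.cos(np.radians(13.9)),np.sin(np.radians(13.9))]);n=np.array([-u[1],u[0]])
def b():
    o=manip.get_obs();e=o["position"][:2]-[.5896,-.0624]
    print("bank x,y",(e@u).round(4),(e@n).round(4),"z",o["position"][2].round(4),"yaw",yaw(o["ee_rot"]).round(2),"toolz",R.from_quat(o["ee_rot"]).as_matrix()[:,2].round(3),"F u,n,z",(o["ft_force"][:2]@u).round(1),(o["ft_force"][:2]@n).round(1),o["ft_force"][2].round(1),"t",o["clock"],o["grip_width"].round(2))
if __name__=="__main__": b()
E
python3 b.py
```

```text
Traceback (most recent call last):
  File "b.py", line 6, in <module>
    if __name__=="__main__": b()
                             ~^^
  File "b.py", line 5, in b
    print("bank x,y",(e@u).round(4),(e@n).round(4),"z",o["position"][2].round(4),"yaw",yaw(o["ee_rot"]).round(2),"toolz",R.from_quat(o["ee_rot"]).as_matrix()[:,2].round(3),"F u,n,z",(o["ft_force"][:2]@u).round(1),(o["ft_force"][:2]@n).round(1),o["ft_force"][2].round(1),"t",o["clock"],o["grip_width"].round(2))
                                                                                                                                                                                                                                                                                             ^^^^^^^^^^^^^^^^^^^^^
AttributeError: 'float' object has no attribute 'round'
```

Request:
{"op": "apply_moves", "data": {"commands": [[0.015, -0.001, 0.011, 0, 1], [0.015, -0.001, 0, 0, 1], [0.005, 0, 0, 0, 1], [0, 0, 0, 0, 1]]}}

```text
clock: 15.8
position: [0.4658, -0.001, 0.1493]
ee_rot: [0.992, 0.12, -0.037, 0.005]
ft_force: [-0.1, -0.5, -0.4]
grip_width: 0.002
```

```bash
sed -i 's/,o\["grip_width"\].round(2)//' b.py; python3 b.py
```

```text
bank x,y -0.1055 0.0894 z 0.1493 yaw 13.82 toolz [-0.072 -0.019 -0.997] F u,n,z -0.2 -0.5 -0.4 t 15.8
```

Request:
{"op": "apply_moves", "data": {"commands": [[0.004, 0, 0, 0, 1], [0.004, 0, 0, 0, 1], [0.003, 0, 0, 0, 1]]}}

```text
clock: 16.05
position: [0.4764, 0.0015, 0.1493]
ee_rot: [0.992, 0.12, -0.037, 0.005]
ft_force: [-0.2, -0.4, 0.4]
grip_width: -0.0
```

Request:
{"op": "apply_moves", "data": {"commands": [[0.002, 0, 0, 0, 1], [0.002, 0, 0, 0, 1], [0.002, 0, 0, 0, 1]]}}

```text
clock: 16.3
position: [0.4829, 0.0031, 0.1496]
ee_rot: [0.992, 0.12, -0.036, 0.005]
ft_force: [0.1, 0.7, 0.0]
grip_width: 0.005
```

Request:
{"op": "apply_moves", "data": {"commands": [[0.002, 0, 0, 0, 1], [0.002, 0, 0, 0, 1]]}}

```text
clock: 16.47
position: [0.4871, 0.004, 0.1495]
ee_rot: [0.992, 0.12, -0.036, 0.004]
ft_force: [0.2, 0.6, -0.3]
grip_width: -0.003
```

```bash
python3 b.py
```

```text
bank x,y -0.0836 0.0891 z 0.1495 yaw 13.79 toolz [-0.071 -0.017 -0.997] F u,n,z 0.3 0.6 -0.3 t 16.4667
```

Request:
{"op": "apply_moves", "data": {"commands": [[0.002, 0, 0, 0, 1], [0.002, 0, 0, 0, 1]]}}

```text
clock: 16.63
position: [0.4913, 0.0051, 0.1492]
ee_rot: [0.992, 0.12, -0.036, 0.004]
ft_force: [0.5, 0.2, 0.2]
grip_width: 0.003
```

Request:
{"op": "apply_moves", "data": {"commands": [[0.002, 0, 0, 0, 1], [0.002, 0, 0, 0, 1]]}}

```text
clock: 16.8
position: [0.4953, 0.0061, 0.1489]
ee_rot: [0.992, 0.12, -0.037, 0.004]
ft_force: [-5.6, -0.0, 4.2]
grip_width: 0.004
```

Contact. I feel further in 1.5 mm steps.

Request:
{"op": "apply_moves", "data": {"commands": [[0.0015, 0, 0, 0, 1], [0.0015, 0, 0, 0, 1]]}}

```text
clock: 16.97
position: [0.4972, 0.0068, 0.1483]
ee_rot: [0.992, 0.12, -0.038, 0.004]
ft_force: [-4.8, -0.4, 2.3]
grip_width: 0.001
```

Request:
{"op": "apply_moves", "data": {"commands": [[0.0015, 0, 0, 0, 1], [0.0015, 0, 0, 0, 1]]}}

```text
clock: 17.13
position: [0.4993, 0.0073, 0.1478]
ee_rot: [0.992, 0.12, -0.04, 0.004]
ft_force: [-5.6, -0.8, 3.6]
grip_width: -0.001
```

Request:
{"op": "apply_moves", "data": {"commands": [[0.0015, 0, 0, 0, 1], [0.0015, 0, 0, 0, 1]]}}

```text
clock: 17.3
position: [0.5008, 0.0076, 0.1474]
ee_rot: [0.992, 0.12, -0.042, 0.004]
ft_force: [-9.9, -1.4, 5.5]
grip_width: -0.002
```

Request:
{"op": "apply_moves", "data": {"commands": [[0.0015, 0, 0, 0, 1], [0.0015, 0, 0, 0, 1]]}}

```text
clock: 17.47
position: [0.5009, 0.0076, 0.1466]
ee_rot: [0.992, 0.119, -0.045, 0.004]
ft_force: [-10.8, -1.3, 7.2]
grip_width: -0.001
```

Request:
{"op": "apply_moves", "data": {"commands": [[0.0015, 0, 0, 0, 1], [0.0015, 0, 0, 0, 1]]}}

```text
clock: 17.63
position: [0.5008, 0.0075, 0.1457]
ee_rot: [0.992, 0.119, -0.049, 0.004]
ft_force: [-9.6, -1.6, 2.1]
grip_width: 0.002
```

The left lever stops dead at about 8 mm with 10 N, so it is blocked. I back off and go to the middle lever.

Request:
{"op": "apply_moves", "data": {"commands": [[-0.015, 0, 0, 0, 1], [-0.015, 0, 0, 0, 1], [0, 0.03, 0, 0, 1], [0, 0.03, 0, 0, 1], [0, 0.025, 0, 0, 1]]}}

```text
clock: 18.05
position: [0.4928, -0.0783, 0.148]
ee_rot: [0.991, 0.124, -0.048, 0.003]
ft_force: [0.8, 0.4, -0.3]
grip_width: 0.003
```

Request:
{"op": "apply_moves", "data": {"commands": [[0, 0, 0, 0, 1], [0, 0, 0, 0, 1]]}}

```text
clock: 18.22
position: [0.494, -0.0839, 0.1484]
ee_rot: [0.992, 0.121, -0.047, 0.004]
ft_force: [0.4, 0.6, 0.1]
grip_width: 0.004
```

```bash
python3 b.py
```

```text
bank x,y -0.098 0.0021 z 0.1484 yaw 13.92 toolz [-0.092 -0.019 -0.996] F u,n,z 0.5 0.5 0.1 t 18.2167
```

Request:
{"op": "apply_moves", "data": {"commands": [[0.008, 0, 0, 0, 1], [0.006, 0, 0, 0, 1], [0.002, 0, 0, 0, 1]]}}

```text
clock: 18.47
position: [0.5112, -0.0785, 0.1469]
ee_rot: [0.992, 0.121, -0.046, 0.004]
ft_force: [-0.3, 1.1, -0.7]
grip_width: -0.0
```

Request:
{"op": "apply_moves", "data": {"commands": [[0.002, 0, 0, 0, 1], [0.002, 0, 0, 0, 1], [0.002, 0, 0, 0, 1]]}}

```text
clock: 18.72
position: [0.5167, -0.0757, 0.146]
ee_rot: [0.991, 0.123, -0.048, 0.004]
ft_force: [-5.6, -2.8, 4.6]
grip_width: 0.0
```

Request:
{"op": "apply_moves", "data": {"commands": [[0.002, 0, 0, 0, 1], [0.002, 0, 0, 0, 1]]}}

```text
clock: 18.88
position: [0.5193, -0.0751, 0.1455]
ee_rot: [0.991, 0.123, -0.05, 0.004]
ft_force: [-6.6, -1.6, 7.3]
grip_width: 0.003
```

Request:
{"op": "apply_moves", "data": {"commands": [[0.002, 0, 0, 0, 1], [0.002, 0, 0, 0, 1]]}}

```text
clock: 19.05
position: [0.5204, -0.0752, 0.1449]
ee_rot: [0.991, 0.122, -0.054, 0.005]
ft_force: [-9.4, -4.3, 4.1]
grip_width: -0.004
```

```bash
python3 b.py
```

```text
bank x,y -0.0702 0.0041 z 0.1449 yaw 14.05 toolz [-0.105 -0.022 -0.994] F u,n,z -10.2 -1.9 4.1 t 19.05
```

Request:
{"op": "apply_moves", "data": {"commands": [[0.002, 0, 0, 0, 1], [0.002, 0, 0, 0, 1]]}}

```text
clock: 19.22
position: [0.5205, -0.0758, 0.1439]
ee_rot: [0.991, 0.121, -0.058, 0.005]
ft_force: [-9.6, -3.9, 3.2]
grip_width: 0.002
```

The middle lever is also blocked at the same place, so the right one must be first.

Request:
{"op": "apply_moves", "data": {"commands": [[-0.015, 0, 0, 0, 1], [-0.015, 0, 0, 0, 1], [0, 0.03, -0.002, 0, 1], [0, 0.03, 0, 0, 1], [0, 0.028, 0, 0, 1]]}}

```text
clock: 19.63
position: [0.513, -0.1614, 0.1478]
ee_rot: [0.99, 0.129, -0.06, 0.003]
ft_force: [-0.7, 0.9, -0.5]
grip_width: 0.001
```

Request:
{"op": "apply_moves", "data": {"commands": [[0, 0, 0, 0, 1], [0, 0, 0, 0, 1]]}}

```text
clock: 19.8
position: [0.5133, -0.1666, 0.148]
ee_rot: [0.99, 0.126, -0.06, 0.004]
ft_force: [-0.6, 0.5, -0.3]
grip_width: 0.003
```

```bash
python3 b.py
```

```text
bank x,y -0.0991 -0.0828 z 0.148 yaw 14.54 toolz [-0.117 -0.023 -0.993] F u,n,z -0.5 0.7 -0.3 t 19.8
```

Request:
{"op": "apply_moves", "data": {"commands": [[0.008, 0.007, 0, 0.6, 1], [0.006, 0, -0.001, 0, 1], [0.002, 0, 0, 0, 1]]}}

```text
clock: 20.05
position: [0.5311, -0.1676, 0.1467]
ee_rot: [0.991, 0.121, -0.06, 0.004]
ft_force: [-0.5, 0.2, -0.1]
grip_width: 0.001
```

Request:
{"op": "apply_moves", "data": {"commands": [[0.003, 0, 0, 0, 1], [0.003, 0, 0, 0, 1], [0.003, 0, 0, 0, 1]]}}

```text
clock: 20.3
position: [0.5396, -0.1635, 0.1455]
ee_rot: [0.991, 0.123, -0.061, 0.004]
ft_force: [-6.3, -2.9, 5.5]
grip_width: -0.0
```

Request:
{"op": "apply_moves", "data": {"commands": [[0.003, 0, -0.0005, 0, 1], [0.003, 0, -0.0005, 0, 1], [0.003, 0, -0.0005, 0, 1]]}}

```text
clock: 20.55
position: [0.5476, -0.1614, 0.1462]
ee_rot: [0.99, 0.123, -0.063, 0.004]
ft_force: [-4.1, -1.1, 3.1]
grip_width: -0.0
```

```bash
python3 b.py
```

```text
bank x,y -0.0646 -0.086 z 0.1462 yaw 14.14 toolz [-0.123 -0.023 -0.992] F u,n,z -4.2 -0.1 3.1 t 20.55
```

The right lever is past the blocking point at a steady 4 N, so it is free. I push it over.

Request:
{"op": "apply_moves", "data": {"commands": [[0.012, 0, -0.0015, 0, 1], [0.012, 0, -0.0015, 0, 1], [0.012, 0, -0.0015, 0, 1], [0.012, 0, -0.0015, 0, 1]]}}

```text
clock: 20.88
position: [0.5953, -0.1497, 0.1467]
ee_rot: [0.991, 0.122, -0.063, 0.003]
ft_force: [-3.0, -1.9, 2.8]
grip_width: 0.0
```

```bash
python3 b.py
```

```text
bank x,y -0.0154 -0.0862 z 0.1467 yaw 14.02 toolz [-0.123 -0.022 -0.992] F u,n,z -3.3 -1.1 2.8 t 20.8833
```

Request:
{"op": "apply_moves", "data": {"commands": [[0.01, 0, -0.001, 0, 1], [0.006, 0, -0.001, 0, 1], [0.003, 0, 0, 0, 1], [0.003, 0, 0, 0, 1]]}}

```text
clock: 21.22
position: [0.6191, -0.1429, 0.1445]
ee_rot: [0.99, 0.122, -0.063, 0.003]
ft_force: [-2.0, -1.3, -0.6]
grip_width: -0.002
```

Request:
{"op": "apply_moves", "data": {"commands": [[0.003, 0, 0, 0, 1], [0.003, 0, 0, 0, 1], [0.003, 0, 0, 0, 1]]}}

```text
clock: 21.47
position: [0.6257, -0.1412, 0.1428]
ee_rot: [0.99, 0.122, -0.066, 0.003]
ft_force: [-20.3, -2.1, 9.8]
grip_width: 0.001
```

```bash
python3 b.py
```

```text
bank x,y 0.0161 -0.0851 z 0.1428 yaw 14.05 toolz [-0.13  -0.021 -0.991] F u,n,z -20.2 2.9 9.8 t 21.4667
```

The end stop is felt at 20 N (bank x +16 mm, as predicted). Now I retract and try the middle.

Request:
{"op": "apply_moves", "data": {"commands": [[-0.02, 0, 0.002, 0, 1], [-0.035, 0, 0.004, 0, 1], [-0.035, 0, 0.004, 0, 1], [-0.018, 0, 0.002, 0, 1], [0, 0, 0, 0, 1]]}}

```text
clock: 21.88
position: [0.5185, -0.1666, 0.144]
ee_rot: [0.99, 0.123, -0.064, 0.002]
ft_force: [0.5, -1.0, 0.2]
grip_width: 0.001
```

Request:
{"op": "apply_moves", "data": {"commands": [[0, -0.03, 0, 0, 1], [0, -0.03, 0, 0, 1], [0, -0.025, 0, 0, 1], [0, 0, 0, 0, 1], [0, 0, 0, 0, 1]]}}

```text
clock: 22.3
position: [0.4998, -0.0802, 0.1471]
ee_rot: [0.991, 0.122, -0.06, 0.001]
ft_force: [0.9, -0.1, 0.3]
grip_width: 0.001
```

```bash
python3 b.py
```

```text
bank x,y -0.0915 0.0043 z 0.1471 yaw 14.1 toolz [-0.118 -0.016 -0.993] F u,n,z 0.8 -0.3 0.3 t 22.3
```

Request:
{"op": "apply_moves", "data": {"commands": [[0.009, 0.004, -0.001, 0, 1], [0.005, 0, 0, 0, 1], [0.002, 0, 0, 0, 1]]}}

```text
clock: 22.55
position: [0.5189, -0.0793, 0.147]
ee_rot: [0.991, 0.123, -0.058, 0.0]
ft_force: [-0.1, 0.1, -0.5]
grip_width: 0.001
```

Request:
{"op": "apply_moves", "data": {"commands": [[0.002, 0, 0, 0, 1], [0.002, 0, 0, 0, 1]]}}

```text
clock: 22.72
position: [0.5226, -0.0795, 0.1464]
ee_rot: [0.991, 0.122, -0.059, 0.001]
ft_force: [-5.6, -1.3, 3.7]
grip_width: -0.004
```

Request:
{"op": "apply_moves", "data": {"commands": [[0.002, 0, 0, 0, 1], [0.002, 0, 0, 0, 1]]}}

```text
clock: 22.88
position: [0.5256, -0.0795, 0.1458]
ee_rot: [0.991, 0.121, -0.06, 0.001]
ft_force: [-3.4, -0.2, 4.2]
grip_width: -0.001
```

```bash
python3 b.py
```

```text
bank x,y -0.0662 -0.0013 z 0.1458 yaw 13.98 toolz [-0.119 -0.016 -0.993] F u,n,z -3.4 0.7 4.2 t 22.8833
```

Request:
{"op": "apply_moves", "data": {"commands": [[0.002, 0, 0, 0, 1], [0.002, 0, 0, 0, 1], [0.002, 0, 0, 0, 1]]}}

```text
clock: 23.13
position: [0.5314, -0.0786, 0.1451]
ee_rot: [0.991, 0.121, -0.06, 0.001]
ft_force: [-4.3, -0.9, 2.9]
grip_width: -0.002
```

Request:
{"op": "apply_moves", "data": {"commands": [[0.003, 0, -0.0005, 0, 1], [0.003, 0, -0.0005, 0, 1]]}}

```text
clock: 23.3
position: [0.5378, -0.0771, 0.1454]
ee_rot: [0.991, 0.12, -0.06, 0.001]
ft_force: [-3.6, -0.2, 2.4]
grip_width: -0.003
```

The middle lever is free now, so I push it over.

Request:
{"op": "apply_moves", "data": {"commands": [[0.012, 0, -0.0015, 0, 1], [0.012, 0, -0.0015, 0, 1], [0.012, 0, -0.0015, 0, 1], [0.01, 0, -0.0015, 0, 1], [0.006, 0, -0.001, 0, 1]]}}

```text
clock: 23.72
position: [0.5916, -0.064, 0.1454]
ee_rot: [0.991, 0.12, -0.06, 0.001]
ft_force: [-3.5, -1.7, -1.6]
grip_width: -0.002
```

Request:
{"op": "apply_moves", "data": {"commands": [[0.003, 0, 0, 0, 1], [0.003, 0, 0, 0, 1]]}}

```text
clock: 23.88
position: [0.5983, -0.0624, 0.1439]
ee_rot: [0.991, 0.121, -0.06, 0.001]
ft_force: [-2.3, -0.9, 0.5]
grip_width: -0.001
```

```bash
python3 b.py
```

```text
bank x,y 0.0084 -0.0021 z 0.1439 yaw 13.93 toolz [-0.119 -0.017 -0.993] F u,n,z -2.5 -0.3 0.5 t 23.8833
```

Request:
{"op": "apply_moves", "data": {"commands": [[0.003, 0, 0, 0, 1], [0.003, 0, 0, 0, 1]]}}

```text
clock: 24.05
position: [0.6041, -0.061, 0.1428]
ee_rot: [0.991, 0.121, -0.061, 0.001]
ft_force: [-2.7, -1.4, 0.1]
grip_width: 0.001
```

Request:
{"op": "apply_moves", "data": {"commands": [[0.0025, 0, 0, 0, 1]]}}

```text
clock: 24.13
position: [0.6055, -0.0607, 0.1423]
ee_rot: [0.991, 0.12, -0.062, 0.001]
ft_force: [-14.6, -2.1, 6.0]
grip_width: -0.0
```

The end stop is felt, so I retract and move to the left lever.

Request:
{"op": "apply_moves", "data": {"commands": [[-0.02, 0, 0.002, 0, 1], [-0.035, 0, 0.004, 0, 1], [-0.035, 0, 0.004, 0, 1], [-0.018, 0, 0.002, 0, 1], [0, 0, 0, 0, 1]]}}

```text
clock: 24.55
position: [0.4989, -0.0863, 0.1428]
ee_rot: [0.991, 0.122, -0.06, 0.001]
ft_force: [0.6, 0.4, 0.2]
grip_width: 0.001
```

Request:
{"op": "apply_moves", "data": {"commands": [[0, -0.03, 0, 0, 1], [0, -0.03, 0, 0, 1], [0, -0.026, 0, 0, 1], [0, 0, 0, 0, 1], [0, 0, 0, 0, 1]]}}

```text
clock: 24.97
position: [0.4808, 0.0012, 0.1465]
ee_rot: [0.991, 0.12, -0.054, -0.001]
ft_force: [0.4, -0.5, 0.3]
grip_width: 0.003
```

```bash
python3 b.py
```

```text
bank x,y -0.0904 0.0879 z 0.1465 yaw 13.88 toolz [-0.108 -0.011 -0.994] F u,n,z 0.2 -0.6 0.3 t 24.9667
```

Request:
{"op": "apply_moves", "data": {"commands": [[0.009, 0, -0.001, 0, 1], [0.005, 0, 0, 0, 1], [0.002, 0, 0, 0, 1]]}}

```text
clock: 25.22
position: [0.4995, 0.0054, 0.1467]
ee_rot: [0.991, 0.121, -0.052, -0.001]
ft_force: [-0.4, 0.3, 0.4]
grip_width: -0.003
```

Request:
{"op": "apply_moves", "data": {"commands": [[0.002, 0, 0, 0, 1], [0.002, 0, 0, 0, 1], [0.002, 0, 0, 0, 1]]}}

```text
clock: 25.47
position: [0.5054, 0.0047, 0.1456]
ee_rot: [0.991, 0.119, -0.055, -0.001]
ft_force: [-4.7, -0.3, 3.4]
grip_width: 0.0
```

Request:
{"op": "apply_moves", "data": {"commands": [[0.002, 0, 0, 0, 1], [0.002, 0, 0, 0, 1], [0.002, 0, 0, 0, 1]]}}

```text
clock: 25.72
position: [0.5113, 0.0049, 0.1447]
ee_rot: [0.991, 0.118, -0.055, -0.001]
ft_force: [-3.2, -0.9, 3.0]
grip_width: 0.006
```

```bash
python3 b.py
```

```text
bank x,y -0.0598 0.0841 z 0.1447 yaw 13.6 toolz [-0.11  -0.012 -0.994] F u,n,z -3.3 -0.1 3.0 t 25.7167
```

The left lever is free, so I push it over.

Request:
{"op": "apply_moves", "data": {"commands": [[0.012, -0.001, -0.0015, 0, 1], [0.012, -0.001, -0.0015, 0, 1], [0.012, 0, -0.0015, 0, 1], [0.012, 0, -0.0015, 0, 1], [0.008, 0, -0.001, 0, 1]]}}

```text
clock: 26.13
position: [0.5676, 0.0196, 0.1448]
ee_rot: [0.992, 0.117, -0.055, -0.001]
ft_force: [-2.3, -0.7, -0.9]
grip_width: 0.0
```

Request:
{"op": "apply_moves", "data": {"commands": [[0.003, 0, 0, 0, 1], [0.003, 0, 0, 0, 1]]}}

```text
clock: 26.3
position: [0.5743, 0.021, 0.1435]
ee_rot: [0.992, 0.117, -0.055, -0.0]
ft_force: [-3.3, -1.3, 0.8]
grip_width: 0.001
```

```bash
python3 b.py
```

```text
bank x,y 0.0052 0.0847 z 0.1435 yaw 13.54 toolz [-0.11  -0.012 -0.994] F u,n,z -3.5 -0.4 0.8 t 26.3
```

Request:
{"op": "apply_moves", "data": {"commands": [[0.003, 0, 0, 0, 1], [0.003, 0, 0, 0, 1], [0.002, 0, 0, 0, 1]]}}

```text
clock: 26.55
position: [0.5819, 0.0228, 0.142]
ee_rot: [0.992, 0.117, -0.056, -0.0]
ft_force: [-2.7, -1.8, -0.5]
grip_width: 0.0
```

Request:
{"op": "apply_moves", "data": {"commands": [[0.0025, 0, 0, 0, 1]]}}

```text
clock: 26.63
position: [0.5843, 0.0232, 0.1417]
ee_rot: [0.992, 0.117, -0.056, -0.0]
ft_force: [-5.4, -1.1, 1.5]
grip_width: 0.006
```

```bash
python3 b.py
```

```text
bank x,y 0.0154 0.0844 z 0.1417 yaw 13.5 toolz [-0.111 -0.013 -0.994] F u,n,z -5.5 0.3 1.5 t 26.6333
```

Request:
{"op": "apply_moves", "data": {"commands": [[0.002, 0, 0, 0, 1]]}}

```text
clock: 26.72
position: [0.585, 0.0232, 0.1414]
ee_rot: [0.991, 0.117, -0.058, -0.0]
ft_force: [-15.0, -2.9, 6.2]
grip_width: 0.003
```

Request:
{"op": "apply_moves", "data": {"commands": [[-0.02, 0, 0.002, 0, 1], [-0.035, 0, 0.002, 0, 1], [-0.035, 0, 0, 0, 1], [-0.02, 0, 0, 0, 1], [0, 0, 0, 0, 1]]}}

```text
clock: 27.13
position: [0.477, -0.0027, 0.1492]
ee_rot: [0.992, 0.117, -0.055, -0.0]
ft_force: [0.9, 0.2, 0.8]
grip_width: 0.0
```

Request:
{"op": "apply_moves", "data": {"commands": [[0, 0, -0.03, 0, 1], [0, 0, -0.04, 0, 1], [0, 0, -0.03, 0, 1], [0, 0, 0, 0, 1]]}}

```text
clock: 27.47
position: [0.4883, -0.0004, 0.2533]
ee_rot: [0.992, 0.118, -0.054, -0.002]
ft_force: [0.5, -0.5, -0.4]
grip_width: -0.0
```

Run:
```python
from h import *
a,d=camera("scene");P=cloud("scene",d)-[0,0,.0012]
cv2.imwrite("pics/s7.png",cv2.resize(a[...,::-1],(800,600),interpolation=2))
u=np.array([np.cos(np.radians(13.9)),np.sin(np.radians(13.9))]);n=np.array([-u[1],u[0]])
e=P[...,:2]-[.5896,-.061];bx,by,z=e@u,e@n,P[...,2]
for k,y in(("right",-.09),("mid",0),("left",.09)):
    m=(d>0)&(abs(by-y)<.03)&(abs(bx)<.1)&(z>.125)&(z<.2);print(k,m.sum(),np.median(bx[m]).round(3),"angle",(np.median(np.arctan2(bx[m],z[m]-.085))+.6).round(2),"tip x",np.percentile(bx[m],95).round(3))
m=(d>0)&(abs(by-.19)<.02)&(abs(bx)<.06)&(z>.145)&(z<.2);print("plate top",np.percentile(z[m],[50,95]),np.median(bx[m]),np.median(by[m]))
print(manip.get_obs()["ft_force"],manip.get_obs()["position"])
```

```text
right 106 0.045 angle 1.13 tip x 0.06
mid 102 0.045 angle 1.14 tip x 0.06
left 99 0.045 angle 1.15 tip x 0.06
plate top [0.15336037 0.15694314] -0.0010120236637368649 0.1864946551077114
[ 0.85639775 -0.51515119 -0.09093982] [ 4.87699602e-01 -4.21903050e-04  2.51258886e-01]
```

View pics/s7.png

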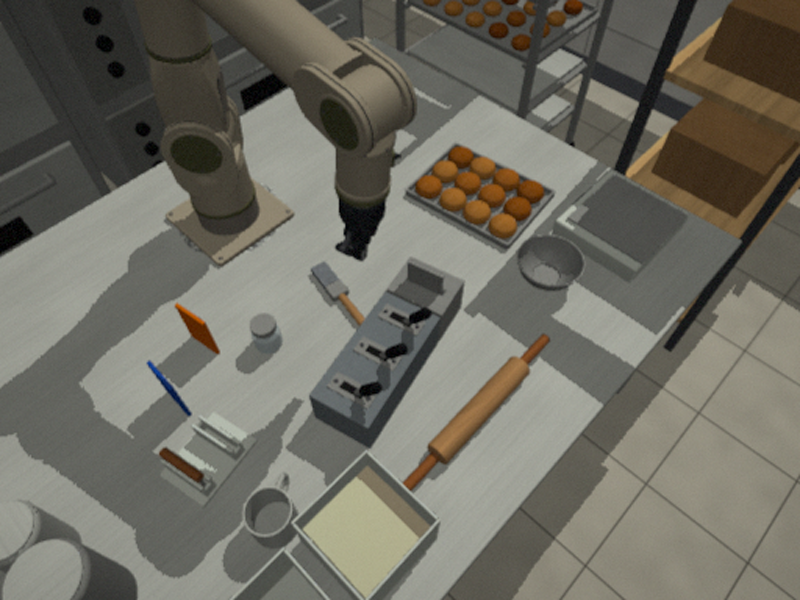

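The picture shows all three levers leaning to the back ((370,388), (393,352), (417,317)), tip x about 60 mm as at the end stop. The plate is in the slot at (428,275), the bystanders are unmoved and the gripper is clear. I hand in.

```bash
python3 -c "
from workcell import workorder;print(workorder.hand_in())"
```

```text
the job is handed in; nothing more can be done
None
```

The release plate is home in the slot and all three levers are over to the back. I handed the job in at about 27.5 s of the 72 s allowed; the hand-in reports no verdict.

**Plate:** I took it from the stand, regripping once because the first hold was too near its upper edge. It went into the slot freely and bottomed out with a 38 N spike at the wrist, just as I stopped. That push went through the plate, not the fingers, but it came close to the 45 N limit.

**Levers:** The left and middle levers each stopped dead at about 8 mm, so I backed off both at about 10–12 N. The order today was right, then middle, then left. I felt each one reach its end stop at 15–23 N.

**Last checks (camera depth):**
- **Lever angles:** these read about 1.13, 1.14 and 1.15 rad (right, middle, left), a little under the 1.2 rad stop but above the 1.05 needed. The tips are about 60 mm back, which fits the end stop.
- **Plate:** its upper edge is at about 0.155 m. It looked centred to about 1 mm along the slot and 3.5 mm across; the second figure is about the offset I saw earlier between camera and robot.
- **Surroundings:** the bystanders look unmoved, and the gripper is clear with no contact force.

**One thing off:** the tool drifted to about 0.1 rad of tilt during the job. It did not stop the plate or the levers from going home.

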